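Mount a pattern roller drum on its spindle and hang it in the stand

TASK

Pick up the spindle by its wooden handle, thread its shaft through the bore of the large pattern drum lying in the wooden cradle, and push gently until the collar is fully home against the drum's end. Then lift the drum out on the spindle, without handling the drum itself, and hang the spindle in the two notches of the steel stand with the drum between them and still against the collar. Let go, and leave the other things on the bench where they are.

Things in the scene. Friction and masses are not known exactly. Their poses are not given: they have to be found in the camera images.
- spindle: Aluminium spindle with wooden handle, 230 mm, 100 g; lies level, axis 36 mm up, in a plywood rest (notches at x = -24.5 and 85). Origin: on the axis in the collar's front face, which must meet the drum. x: along the shaft to its tip. Handle x -120 to -40 mm (20 wide in y, 24 high); 12 mm neck -40 to -8; 30 mm dia. collar -8 to 0; 12 mm shaft 0 to 110, its tip nearly square-edged.
- spindle_handle (a point): Point on the spindle's axis in the middle of the handle (80 mm behind the collar's front face).
- spindle_tip (a point): Centre of the free end of the shaft (110 mm in front of the collar's front face).
- spindle_mid (a point): Point on the spindle's axis 30 mm in front of the collar's front face: the middle of the drum when seated, midway between the places where the shaft rests in the stand.
- drum: Large grey plastic drum with dark ribs, 80 mm diameter, 60 mm long, 140 g, loose, lying on its side in the cradle. Origin: its middle. x: along its axis, parallel to the cradle's x. A stiff white 36 mm bush in it carries the through bore: 14.6 mm wide, square-edged, 1.3 mm of room round the shaft, its centre 3.5 mm off the drum's axis in an unknown direction, so entry must be felt for.
- cradle: Fixed wooden cradle 100 x 96 mm: base 30 mm high, two sloping rails hold the drum's axis 75 mm above the origin (centre of underside). x: the direction in which the spindle is pushed in. Open at -x; at +x two posts (28 mm either side, 84 mm high, faces at x = 32 mm) stop the drum and the shaft passes between them. The drum starts with its middle at x = -4 to +1 mm; the posts stop it at +2.
- stand: Fixed steel stand: base 150 x 85 x 12 mm, two upright 8 mm plates at x = -54.5 and 54.5 mm with 90 degree V notches, open above, holding the shaft's axis 75 mm above the origin (centre of underside). Notches about 46 mm wide at the top, 90 mm up. x: the line through both notches. The neck lies in one notch, the shaft beyond the drum in the other, handle outside; either way round.
- spare_drum: Smaller grey drum standing on end, 60 mm in diameter, 45 mm high, bore 18 mm. Bystander. Origin: centre of underside.
- putty_knife: Putty knife, 200 mm long, lying flat. Bystander.
- brush: Brush, 200 mm long, lying flat. Bystander.
- sanding_block: Cork sanding block 90 x 50 x 30 mm. Bystander. Origin: centre of underside.
- bowl: Black rubber mixing bowl, 110 mm wide, 50 mm high. Bystander.
- jar: White jar, 60 mm wide, 90 mm high. Bystander.
There are look-alikes about, which are no part of the job. Of the things that look like the spindle, the smaller one is meant. What is shaped like the drum but turquoise is not meant.

How it is judged:
By the outcome, as a careful person would: the job done as asked, in the order asked, and still so for the second after the job is handed in, with the robot touching nothing.
It also fails if it takes over 72 s, if anything falls off the work surface, if the arm or the gripper's body presses on something with over 40 N, if the wrist force passes 120 N, or if a joint passes its speed limit or range.

ROBOT

A 7-joint arm with a two-finger parallel gripper is mounted at the origin on the work surface. World frame = base frame: x ahead of the robot, y to its left, z up, the work surface at z = 0. Lengths are in m, angles in degrees, forces in N, time in s.
With the tool pointing down it reaches from about 0.425 to 0.925 m from the base axis. Payload 6.8 kg.
Tool frame: the origin (TCP) lies at the very end of the fingers, on their centre line; the grasp point (between the pads) lies 19 mm behind it; z points along the fingers, y is the line along which they close (so a half turn about z gives the same grasp; the last joint's range is limited). The gripper opens to 85 mm and grips with 20 to 120 N. Pads are 22 mm wide; open, the fingers measure 114 mm over their backs; the gripper's body (76 mm by 85 mm) begins 54 mm behind the grasp point. The pads swing forward as they close: fully open they stand 13 mm farther back than shut.
Start: joints at [-81.022, 27.33, 1.283, 89.118, -0.659, 63.558, -4.761], TCP at [0.177, 0.651, 0.193] pointing down, gripper open.
Joint ranges: [-169.35, 169.35], [-19.33, 120.38], [-80.79, 83.38], [13.8, 139.57], [-78.32, 258.32], [9.67, 109.79], [-169.56, 169.56]. Speed limits (degrees/s): [136.94, 136.94, 180, 180, 180, 180, 180].

INTERFACE

Orientations are given as a 3x3 rotation matrix whose columns are the frame's x, y, z axes.
In Python, from plant import readout, eyes, robot, recognise, regions_of, landmark_of gives the robot as it stands. The module is installed in compiled form; this text tells all that it offers.
- The arm moves only by the shell command python3 -m crank 'ROWS' [OPENING]. ROWS is text: rows parted by semicolons, each of 6 numbers parted by spaces: the shift along the world's x, y, z normalised to -1 to 1, where 1 is 15 cm, then the turn, a rotation vector about the world's x, y, z normalised to -1 to 1, where 1 is 2 rad. A call has 1 to 20 rows; each row is the pose to reach, as a shift and turn from the pose commanded when the call began; what a row does not reach only later rows make up. A row lasts 1/12 s, in which the tool goes at most 41.7 mm and 7.16 degrees, less where a joint would pass 70% of its speed; a pose out of reach is approached as far as the arm can. A call with a number of a shift or a turn outside -1 to 1 is refused whole. A call with a gripper value outside its range is refused whole. OPENING is the closure in counts, from 0 (fully open) to 255 (shut), set as the call begins (- or left out, the last holds). The fingers move at their own pace and stop on an object; the grip force is fixed at half the most. Time passes only in rows, so rows that repeat a pose let the fingers close. It gives the time, the measured TCP pose, the force, the opening and the grip force at its end, in the units of the state.
- readout.get_state(): the state, without advancing time (a new reading comes with each control period).
- eyes.snapshot(name): name is "scene" or "top" or "wrist"; returns a dict with "color" (480x640x3 uint8, red, green, blue), "camera_matrix" (3x3 intrinsics, pixels), "R" (3x3) and "t" (3): a world point X has camera coordinates R X + t; the wrist camera has in their place "mount" (4x4, takes a point from camera to tool coordinates, whose origin is the TCP and whose axes are the flange's). Camera axes: x right, y down, z forward; pixel columns grow to the right and rows downward; lengths in m; the calibration is good to about 2 mm. A picture is of the moment at which its call begins: read the wrist's pose just before it. There is no depth.
- robot.close_job(): hands the job in; it is judged then, once.
Trained networks look in the newest picture that a camera, given by its name, has taken for a name from the list of things; names that differ only in an ending like _2 or _b are one class to them, and where a whole thing is asked for, a point or a joint stands for the part that bears it (a point fixed in the world has none). Each returns a list of dicts, best first, with "p" (0 to 1); they miss things now and then, are a little off and sometimes report something else, mostly with a low value. They report only what shows in the picture. A call takes as long as a camera call. They do not tell look-alikes from the thing itself.
- recognise(camera, label): "box" ([left, top, right, bottom] in pixels, round what is visible of it).
- regions_of(camera, label): "mask" (480x640 bool, what is visible of it) and "box" ([left, top, right, bottom] in pixels, round what is visible of it).
- landmark_of(camera, label): "xy" ([column, row] in pixels: a listed point, or the origin of a listed thing).
The state is a dict: "t": time; "qpos": joint angles; "joint_velocities": joint speeds; "joint_efforts": joint torques, N m; "tool_pos": TCP position; "tool_rot": TCP orientation; "contact_force": force on the tool from outside, world axes, zero at the start; "wrist_torque": the same for the moment, N m; "gripper_width": finger opening in m; "grip_force": force on a finger pad.
Only numpy, scipy, OpenCV 4.12 (cv2) and the standard library are available. Lean on these libraries where they do the work, as an engineer would, in place of code of your own. Each camera call takes 0.05 s, during which the arm holds its last target. There are 200 camera calls.

## Working session

There is one attempt and no reset: what is moved stays moved. The work goes in short steps, Python scripts to look and compute and a shell command to move; the robot and the scene stay as the last step left them, time stands still between calls to the robot, and variables do not carry over. Pictures are saved under pics/ and viewed, at most 10 in all, crops included, and the job is handed in when it is done.

```bash
mkdir -p pics; ls
python3 - <<'E'
from plant import readout, eyes, recognise, landmark_of
import cv2,numpy as np
s=readout.get_state();print(s['t'],s['tool_pos'],np.round(s['tool_rot'],3).tolist(),s['gripper_width'],s['contact_force'])
for c in("scene","top"):
    d=eyes.snapshot(c);cv2.imwrite(f"pics/{c}0.png",d['color'][:,:,::-1])
    np.savez(f"{c}.npz",**{k:d[k] for k in("camera_matrix","R","t")})
    print(c,np.round(d['camera_matrix'],1).tolist(),np.round(d['R'],3).tolist(),np.round(d['t'],3).tolist(), 'pos',np.round(-d['R'].T@d['t'],3))
    for n in("spindle","drum","cradle","stand","spindle_handle","spindle_tip","spindle_mid","spare_drum"):
        print(n,[(np.round(r['xy']).tolist(),round(r['p'],2)) for r in landmark_of(c,n)][:4])
E
```

```text
pics
0.0 [0.17650261 0.65082017 0.19174158] [[-0.965, 0.262, -0.0], [0.262, 0.965, -0.002], [-0.0, -0.002, -1.0]] 0.08528519691283346 [ 0.14971876 -0.61323743 -0.15187894]
scene [[623.0, 0.0, 330.6], [0.0, 623.0, 250.3], [0.0, 0.0, 1.0]] [[0.365, 0.931, 0.015], [0.598, -0.222, -0.77], [-0.714, 0.289, -0.638]] [-0.201, -0.25, 1.991] pos [ 1.643 -0.444  1.081]
spindle [([164.0, 245.0], 0.96), ([220.0, 297.0], 0.86)]
drum [([404.0, 284.0], 0.81), ([463.0, 301.0], 0.59)]
cradle [([403.0, 303.0], 0.95)]
stand [([388.0, 252.0], 0.94)]
spindle_handle [([184.0, 298.0], 0.75), ([192.0, 226.0], 0.74)]
spindle_tip [([122.0, 273.0], 0.86), ([268.0, 349.0], 0.65), ([263.0, 293.0], 0.57), ([216.0, 297.0], 0.23)]
spindle_mid [([154.0, 250.0], 0.75), ([233.0, 295.0], 0.66), ([265.0, 291.0], 0.54)]
spare_drum [([271.0, 350.0], 0.81)]
top [[624.7, 0.0, 311.3], [0.0, 624.7, 231.9], [0.0, 0.0, 1.0]] [[0.027, -1.0, 0.013], [-0.997, -0.027, -0.069], [0.07, -0.011, -0.998]] [-0.017, 0.526, 1.402] pos [0.428 0.012 1.435]
spindle [([472.0, 345.0], 0.59), ([439.0, 225.0], 0.58), ([424.0, 219.0], 0.4)]
drum [([149.0, 132.0], 0.88), ([252.0, 157.0], 0.59), ([197.0, 127.0], 0.57)]
cradle [([252.0, 162.0], 0.92), ([227.0, 246.0], 0.64)]
stand [([222.0, 248.0], 0.58)]
spindle_handle [([472.0, 233.0], 0.83), ([349.0, 204.0], 0.73), ([431.0, 372.0], 0.7)]
spindle_tip [([389.0, 211.0], 0.75), ([524.0, 304.0], 0.74)]
spindle_mid [([487.0, 335.0], 0.87), ([422.0, 219.0], 0.56)]
spare_drum [([403.0, 151.0], 0.96)]
```

View pics/scene0.png

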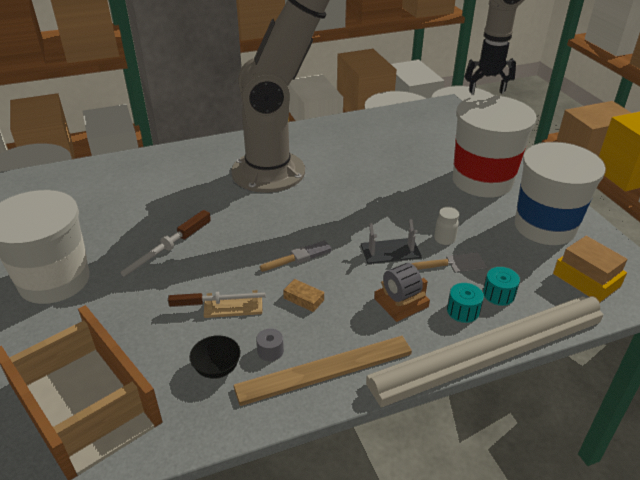

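View pics/top0.png

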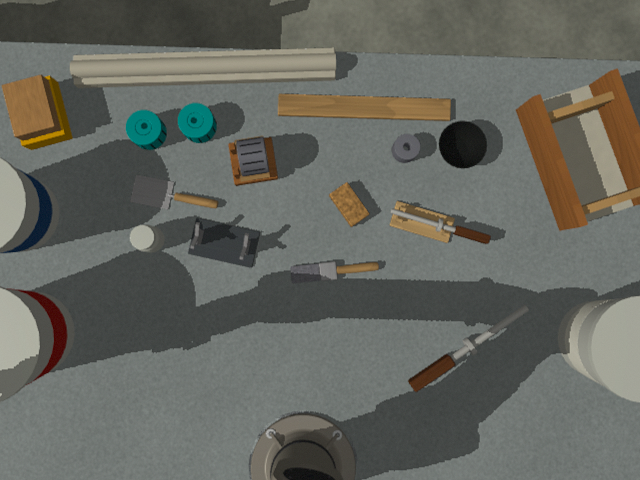

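Scene picture: two spindles, one on bare bench (scene 168,243; top 470,345), longer, and one in the plywood rest (scene 215,298; top 440,225), smaller and in the rest, so I choose that one. Drum candidates: grey ribbed drum in cradle (scene 404,284; top 252,158), chosen; turquoise drums (top 146,130 and 197,122) and small spare (top 405,148) not meant. Stand at top (224,243). Check in a close crop.

```bash
cat > h.py <<'E'
import numpy as np,cv2
from plant import readout, eyes, recognise, regions_of, landmark_of
def cam(c): return np.load(f"{c}.npz")
def w(c,uv,z):
    d=cam(c);r=d['R'].T@np.linalg.inv(d['camera_matrix'])@np.array([*uv,1.]);o=-d['R'].T@d['t']
    return o+r*(z-o[2])/r[2]
def px(c,X):
    d=cam(c);p=d['camera_matrix']@(d['R']@np.array(X)+d['t']);return p[:2]/p[2]
E
python3 - <<'E'
from h import *
for n,c,b in(("a","top",(380,190,500,250)),("b","top",(180,125,290,270))): pass
t=cv2.imread("pics/top0.png");s=cv2.imread("pics/scene0.png")
a=cv2.resize(t[190:250,380:500],(480,240),interpolation=2);b=cv2.resize(t[125:275,180:290],(440-40,545),interpolation=2)
c=cv2.resize(s[280:325,155:275],(400,150));c2=cv2.resize(s[210:320,340:470],(390,330))
o=np.zeros((600,800,3),np.uint8);o[:545,:400]=b;o[0:200,400:800]=cv2.resize(a,(400,200));o[200:350,400:800]=c;o[350:600,400:700]=cv2.resize(c2,(300,250))
cv2.imwrite("pics/crop1.png",o)
print('sp handle',w("top",(472,233),.036),'tip',w("top",(389,211),.036),'mid',w("top",(422,219),.036))
print('handle scene',w("scene",(184,298),.036),'tip',w("scene",(263,293),.036), 'mid',w("scene",(233,295),.036))
print('drum',w("top",(252,157),.075),w("scene",(404,284),.075)); print('cradle',w("top",(252,162),0),w("scene",(403,303),0))
print('stand',w("top",(222,248),0),w("scene",(388,252),0))
E
```

```text
sp handle [ 0.53273693 -0.36496478  0.036     ] tip [ 0.57729848 -0.17695848  0.036     ] mid [ 0.56126206 -0.25171926  0.036     ]
handle scene [ 0.51922548 -0.36474135  0.036     ] tip [ 0.56872646 -0.18294888  0.036     ] mid [ 0.55013699 -0.25256648  0.036     ]
drum [0.68396875 0.13190125 0.075     ] [0.69644373 0.13007002 0.075     ]
cradle [0.68640136 0.13813472 0.        ] [0.6871547  0.13945644 0.        ]
stand [0.48520778 0.2002603  0.        ] [0.49563198 0.18954939 0.        ]
```

View pics/crop1.png

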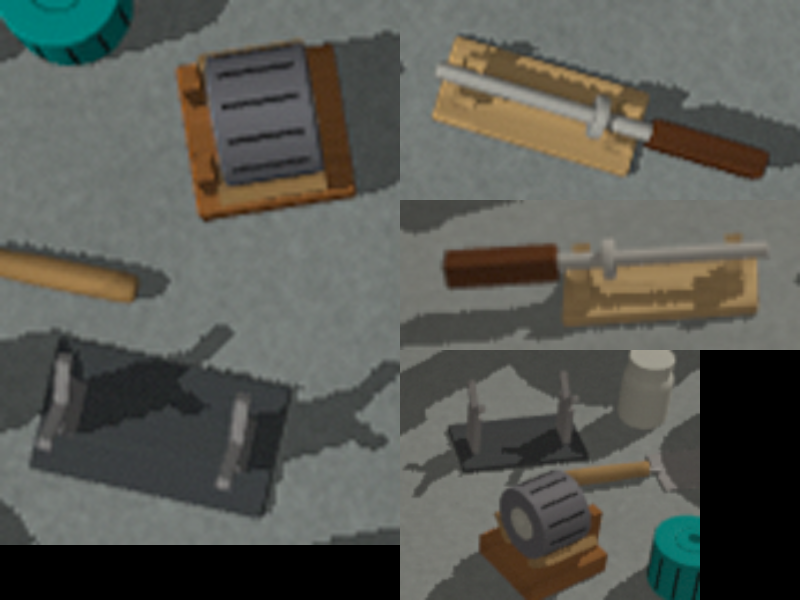

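The crop confirms the choice: the dark-wood-handled spindle lies in the plywood rest with tip to image left (+y); the grey drum is in the cradle with posts on the +y side; the stand's two notched plates are at top-picture (197,235) and (246,247). Now measure yaws and the wrist camera mount.

Run:
```python
from h import *
d=eyes.snapshot("wrist");np.savez("wrist.npz",mount=d['mount'],K=d['camera_matrix']);print(np.round(d['mount'],3).tolist(),np.round(d['camera_matrix'],1).tolist())
eyes.snapshot("top");eyes.snapshot("scene")
for c in("top","scene"):
  for n,z in(("cradle",.03),("stand",.012),("drum",.075),("spindle",.036)):
    for r in regions_of(c,n)[:3]:
        m=r['mask'];ys,xs=np.nonzero(m)
        P=np.array([w(c,(x,y),z)[:2] for x,y in zip(xs,ys)])*1000
        q=cv2.minAreaRect(P.astype(np.float32));e=np.linalg.svd(P-P.mean(0),full_matrices=False)[2][0]
        print(c,n,round(r['p'],2),np.round(r['box']).tolist(),'mean',P.mean(0).round(1),'rect',np.round(q[0],1),np.round(q[1],1),round(q[2],1),'pca',round(np.degrees(np.arctan2(e[1],e[0])),1))
```

```text
[[-0.001, -0.951, -0.31, 0.079], [1.0, -0.001, 0.0, 0.001], [-0.0, -0.31, 0.951, -0.182], [0.0, 0.0, 0.0, 1.0]] [[398.9, 0.0, 323.8], [0.0, 398.9, 231.9], [0.0, 0.0, 1.0]]
top cradle 0.8 [229.0, 133.0, 278.0, 186.0] mean [673.2 133.8] rect [683.7 134.1] [103.5 102.2] 10.7 pca 97.2
top stand 0.63 [188.0, 219.0, 262.0, 267.0] mean [498.5 195.3] rect [498.2 195.4] [150.9  86.2] 79.3 pca -100.7
top drum 0.82 [181.0, 105.0, 218.0, 144.0] mean [757.8 255.5] rect [757.4 255.5] [87.5 83.6] 2.1 pca -141.5
top drum 0.79 [236.0, 138.0, 271.0, 177.0] mean [686.9 131.1] rect [687.2 130.9] [81.5 66.3] 11.7 pca -168.9
top drum 0.73 [126.0, 110.0, 166.0, 150.0] mean [739.  367.3] rect [738.5 366.7] [93.2 76.1] 46.7 pca -130.5
top spindle 0.98 [396.0, 211.0, 492.0, 245.0] mean [ 544.6 -312.8] rect [ 549.9 -294.7] [229.8  24.3] 75.4 pca 75.0
top spindle 0.75 [408.0, 308.0, 528.0, 392.0] mean [ 264.9 -338.9] rect [ 280.1 -360.7] [ 40.  313.2] 36.4 pca 125.1
scene cradle 0.58 [375.0, 279.0, 428.0, 324.0] mean [712.1 122.5] rect [691.3 142.7] [120.1 149. ] 11.7 pca -97.6
scene stand 0.96 [359.0, 219.0, 422.0, 262.0] mean [495.2 197.8] rect [467.9 208. ] [167.  167.6] 79.3 pca -85.4
scene drum 0.91 [383.0, 264.0, 424.0, 302.0] mean [688.4 129.4] rect [686.3 129.6] [ 97.5 127.5] 81.4 pca -35.5
scene drum 0.73 [482.0, 270.0, 522.0, 307.0] mean [782.7 343.3] rect [781.3 343.2] [ 77.7 138.1] 45.5 pca -42.5
scene drum 0.71 [444.0, 283.0, 484.0, 322.0] mean [801.8 232.9] rect [801.3 234. ] [ 75.9 130. ] 50.9 pca -43.8
scene spindle 0.91 [166.0, 290.0, 267.0, 308.0] mean [ 539.6 -311.8] rect [ 549.2 -293.5] [231.9  47.9] 69.5 pca -105.4
scene spindle 0.65 [122.0, 212.0, 212.0, 274.0] mean [ 280.7 -346.6] rect [ 291.9 -362.4] [ 55.5 318.5] 34.5 pca -55.3
```

```bash
cat >> h.py <<'E'
from scipy.spatial.transform import Rotation as Ro
def down(yaw):  # tool x at yaw (deg), z down
    a=np.radians(yaw);x=np.array([np.cos(a),np.sin(a),0]);z=np.array([0,0,-1.]);return np.c_[x,np.cross(z,x),z]
def goal(p,R,p0=None,R0=None):
    s=readout.get_state();p0=s['tool_pos'] if p0 is None else p0;R0=s['tool_rot'] if R0 is None else R0
    d=(np.array(p)-p0)/.15;r=Ro.from_matrix(R@np.array(R0).T).as_rotvec()/2
    print('shift',d.round(3),'turn',r.round(3),'rows',round(np.linalg.norm(d)*.15/.0417,1),round(np.degrees(np.linalg.norm(r)*2)/7.16,1))
def wray(st,uv):
    m=np.load("wrist.npz");d=m['mount'][:3,:3]@np.linalg.inv(m['K'])@np.array([*uv,1.])
    R=np.array(st['tool_rot']);return st['tool_pos']+R@m['mount'][:3,3],R@d
def wpx(st,X):
    m=np.load("wrist.npz");T=m['mount'];c=T[:3,:3].T@(np.array(st['tool_rot']).T@(np.array(X)-st['tool_pos'])-T[:3,3]);p=m['K']@c;return p[:2]/p[2]
E
python3 - <<'E'
from h import *
T=np.load("wrist.npz")['mount']
u=np.array([np.cos(np.radians(101)),np.sin(np.radians(101)),0]);tgt=np.array([.6927,.1016,.075])
for off in(30,):
  R0=down(101+180-off);o0=R0@T[:3,2];o=np.cos(np.radians(38))*u-np.array([0,0,np.sin(np.radians(38))])
  ax=np.cross(o0,o);ang=np.arctan2(np.linalg.norm(ax),o0@o);R=Ro.from_rotvec(ax/np.linalg.norm(ax)*ang).as_matrix()@R0
  p=tgt-.31*o-R@T[:3,3]; print(p,np.degrees(ang),R.round(2).tolist());goal(p,R)
E
```

```text
[0.7165544  0.02589774 0.1575942 ] 37.175463162945164 [[-0.26, -0.93, -0.24], [-0.84, 0.09, 0.54], [-0.48, 0.34, -0.81]]
shift [ 3.599 -4.171 -0.234] turn [ 0.327 -0.138  0.789] rows 19.8 13.9
```

Run:
```python
from h import *
print('tcp px',px("scene",[.177,.651,.192]),px("top",[.177,.651,.192]))
for n,b in(("red L,R,front",[(455,180),(523,180),(487,194)]),("blue",[(518,222),(588,222),(553,241)])): print(n,[w("scene",q,0).round(3).tolist() for q in b])
b=w("scene",(487,194),0)
print('top of red front for heights',[(h,px("scene",[b[0],b[1],h]).round()) for h in(.15,.2,.25,.3)])
```

```text
tcp px [482.98343303 109.46259176] [-28.54393192 395.69473328]
red L,R,front [[0.247, 0.542, 0.0], [0.322, 0.746, 0.0], [0.35, 0.595, 0.0]]
blue [[0.504, 0.602, 0.0], [0.575, 0.794, 0.0], [0.613, 0.643, 0.0]]
top of red front for heights [(0.15, array([496., 151.])), (0.2, array([499., 136.])), (0.25, array([503., 121.])), (0.3, array([506., 104.]))]
```

```bash
python3 -m crank '0 0 1 0 0 0;0 0 1 0 0 0;0 0 1 0 0 0;0 0 1 0 0 0' 0
python3 -m crank '.72 -.834 0 .082 -.035 .197;.72 -.834 0 .082 -.035 .197;.72 -.834 0 .082 -.035 .197;.72 -.834 0 .082 -.035 .197'
python3 -m crank '.72 -.834 0 .082 -.035 .197;.72 -.834 0 .082 -.035 .197;.72 -.834 0 .082 -.035 .197;.72 -.834 0 .082 -.035 .197'
python3 -m crank '.72 -.834 0 .082 -.035 .197;.72 -.834 0 .082 -.035 .197;.72 -.834 0 .082 -.035 .197;.72 -.834 0 .082 -.035 .197'
python3 -m crank '.72 -.834 -.4 .082 -.035 .197;.72 -.834 -.4 .082 -.035 .197;.72 -.834 -.4 .082 -.035 .197;.72 -.834 -.4 .082 -.035 .197;.72 -.834 -.4 .082 -.035 .197'
python3 -m crank '.72 -.834 -.83 0 0 0;.72 -.834 -.83 0 0 0;.72 -.834 -.83 0 0 0;.72 -.834 -.83 0 0 0;.72 -.834 -.83 0 0 0;.72 -.834 -.83 0 0 0;.72 -.834 -.83 0 0 0'
python3 - <<'E'
from h import *
s=readout.get_state();np.savez("st1.npz",tool_pos=s['tool_pos'],tool_rot=s['tool_rot'])
d=eyes.snapshot("wrist");cv2.imwrite("pics/w1.png",d['color'][:,:,::-1])
print(s['qpos'],s['tool_pos'],wpx(s,[.6927,.1016,.075]))
for n in("drum","cradle"): print(n,[(r['xy'],r['p']) for r in landmark_of("wrist",n)][:2])
E
```

```text
t: 1.78
tool_pos: [0.177, 0.6526, 0.3481]
tool_rot: [[-0.965, 0.262, 0.001], [0.262, 0.965, 0.006], [0.0, 0.006, -1.0]]
contact_force: [-0.3, 0.6, 1.4]
gripper_width: 0.0856
grip_force: 0.0
t: 2.12
tool_pos: [0.2855, 0.5243, 0.3431]
tool_rot: [[-0.99, -0.139, 0.037], [-0.13, 0.976, 0.175], [-0.061, 0.169, -0.984]]
contact_force: [1.1, -0.1, 0.1]
gripper_width: 0.0856
grip_force: 0.0
t: 2.45
tool_pos: [0.3661, 0.4321, 0.343]
tool_rot: [[-0.889, -0.458, 0.009], [-0.432, 0.844, 0.318], [-0.153, 0.279, -0.948]]
contact_force: [0.9, 0.6, 0.4]
gripper_width: 0.0855
grip_force: 0.0
t: 2.78
tool_pos: [0.438, 0.3493, 0.3423]
tool_rot: [[-0.714, -0.698, -0.059], [-0.651, 0.63, 0.423], [-0.258, 0.34, -0.904]]
contact_force: [-0.4, 0.0, -1.1]
gripper_width: 0.0852
grip_force: 0.0
t: 3.2
tool_pos: [0.5377, 0.235, 0.2865]
tool_rot: [[-0.393, -0.901, -0.186], [-0.818, 0.249, 0.519], [-0.421, 0.356, -0.834]]
contact_force: [0.8, 1.5, 0.0]
gripper_width: 0.0854
grip_force: 0.0
t: 3.78
tool_pos: [0.6461, 0.1041, 0.1573]
tool_rot: [[-0.407, -0.894, -0.185], [-0.814, 0.264, 0.517], [-0.414, 0.361, -0.836]]
contact_force: [0.2, -0.6, -0.9]
gripper_width: 0.0854
grip_force: 0.0
[ 10.41377778  37.06328961 -13.10281977  86.24023379 -24.94015378
  70.80159887 168.79612641] [0.64609055 0.10407783 0.15732433] [206.33210969 206.71000472]
drum [([234.4, 222.5], 0.92), ([208.9, 320.3], 0.63)]
cradle [([221.7, 172.0], 0.64)]
```

View pics/w1.png

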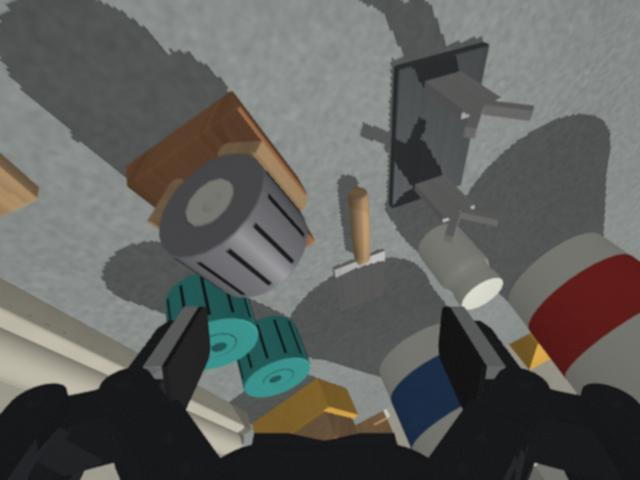

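The wrist view shows the grey drum's -y end at about (205,205) with the white bush near (210,202); turquoise drums beside it and the stand at upper right (440,130). Zoom in on the bush.

Run:
```python
from h import *
i=cv2.imread("pics/w1.png")[140:300,120:320];i=cv2.convertScaleAbs(i,alpha=1.7)
cv2.imwrite("pics/w1c.png",cv2.resize(i,(750,600),interpolation=cv2.INTER_CUBIC))
```

```text
(no output)
```

View pics/w1c.png

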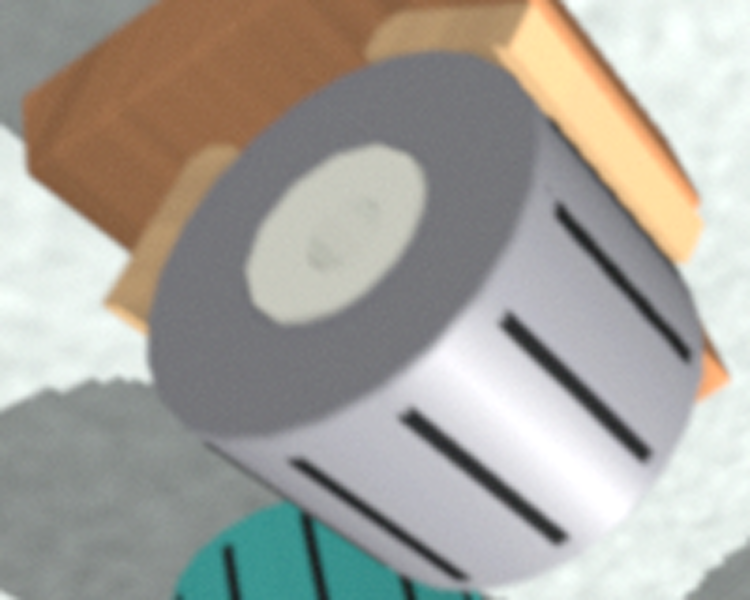

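```bash
cat > bore.py <<'E'
from h import *
from scipy.optimize import least_squares
i=cv2.GaussianBlur(cv2.imread("pics/w1.png"),(3,3),0);st=dict(np.load("st1.npz"))
def fill(x,y,t):
    m=np.zeros((482,642),np.uint8);cv2.floodFill(i.copy(),m,(x,y),0,(t,)*3,(t,)*3,4|cv2.FLOODFILL_MASK_ONLY|cv2.FLOODFILL_FIXED_RANGE|(255<<8));return m[1:-1,1:-1]
def proj(P,yaw,c):
    u=np.array([np.cos(np.radians(yaw)),np.sin(np.radians(yaw)),0]);v=np.cross([0,0,1],u);o=None;Q=[]
    for q in P:
        o,d=wray(st,q);X=o+d*(c-o@u)/(d@u);Q.append((X@v,X[2]))
    return np.array(Q),u,v
f=fill(173,228,14);b=fill(200,217,25)
hull=lambda m:cv2.convexHull(max(cv2.findContours(m,0,1)[0],key=cv2.contourArea))
print('areas',(f>0).sum(),(b>0).sum())
cf=max(cv2.findContours(f,cv2.RETR_EXTERNAL,1)[0],key=cv2.contourArea)[:,0].astype(float)
cb=hull(b)[:,0].astype(float)
print(cf.min(0),cf.max(0),cb.min(0),cb.max(0), cv2.fitEllipse(cf.astype(np.float32)),cv2.fitEllipse(cb.astype(np.float32)))
def res(p):
    Q,_,_=proj(cf,p[3],p[2]);return np.hypot(Q[:,0]-p[0],Q[:,1]-p[1])-.0400
for yaw in(None,98,101,104):
    u0=np.radians(yaw or 101);u=np.array([np.cos(u0),np.sin(u0),0]);C=np.array([.6927,.1016,.075])
    x0=[C@np.cross([0,0,1],u),.075,C@u,yaw or 101]
    if yaw: r=least_squares(lambda p:res([*p,yaw]),x0[:3],loss='soft_l1',f_scale=.001,x_scale=[.01,.01,.01]);p=[*r.x,yaw]
    else: r=least_squares(res,x0,loss='soft_l1',f_scale=.001,x_scale=[.01,.01,.01,10]);p=r.x
    Q,u,v=proj(cb,p[3],p[2]);g=least_squares(lambda q:np.hypot(Q[:,0]-q[0],Q[:,1]-q[1])-q[2],[*Q.mean(0),.018]).x
    print(yaw,np.round(p,4),'rms',np.sqrt((res(p)**2).mean()).round(5),'face C',(u*p[2]+v*p[0]).round(4),'bush off v,z',((g[:2]-p[:2])*1000).round(2),'r',g[2].round(4))
E
python3 bore.py
```

```text
areas 7662 1522
[104. 154.] [305. 299.] [186. 179.] [232. 225.] ((205.12396240234375, 225.77728271484375), (107.18568420410156, 185.3328399658203), 63.4180793762207) ((209.04547119140625, 201.86131286621094), (33.82296371459961, 56.8114013671875), 45.088497161865234)
None [-0.6776  0.1214  0.1125 86.2326] rms 0.00901 face C [0.6835 0.0678 0.    ] bush off v,z [ 3.21 -5.83] r 0.0139
98 [-6.888e-01  1.185e-01 -2.450e-02  9.800e+01] rms 0.00968 face C [ 0.6855  0.0716 -0.    ] bush off v,z [ 3.79 -7.18] r 0.0144
101 [-6.871e-01  1.193e-01 -6.090e-02  1.010e+02] rms 0.01023 face C [ 0.6861  0.0713 -0.    ] bush off v,z [ 4.5  -7.25] r 0.0145
104 [-6.824e-01  1.223e-01 -9.910e-02  1.040e+02] rms 0.01082 face C [ 0.6861  0.069  -0.    ] bush off v,z [ 5.17 -6.6 ] r 0.0144
```

```bash
sed -i 's/^f=fill.*/b=fill(200,217,25)\nfor T in (5,6,7,8,9,10,12): f=fill(173,228,T);print(T,(f>0).sum(),cv2.boundingRect(f))\nimport sys;f=fill(173,228,int(sys.argv[1]));f=cv2.morphologyEx(f,cv2.MORPH_CLOSE,np.ones((5,5)));f=cv2.morphologyEx(f,cv2.MORPH_OPEN,np.ones((7,7)))/' bore.py; python3 bore.py 8
```

```text
5 5173 (160, 155, 106, 101)
6 5337 (160, 154, 142, 102)
7 5426 (160, 154, 143, 103)
8 5568 (160, 154, 143, 119)
9 5642 (160, 154, 143, 120)
10 5741 (160, 154, 144, 120)
12 5978 (159, 154, 145, 134)
areas 5403 1522
[161. 154.] [265. 260.] [186. 179.] [232. 225.] ((210.496337890625, 204.56956481933594), (69.24066162109375, 128.30882263183594), 45.00834274291992) ((209.04547119140625, 201.86131286621094), (33.82296371459961, 56.8114013671875), 45.088497161865234)
None [-7.000000e-01  6.250000e-02 -2.550000e-02  1.009592e+02] rms 0.00103 face C [ 0.6921  0.1081 -0.    ] bush off v,z [-0.15 -0.24] r 0.0188
98 [-7.003e-01  6.050e-02  1.210e-02  9.800e+01] rms 0.00159 face C [0.6918 0.1095 0.    ] bush off v,z [-0.73 -0.13] r 0.0188
101 [-7.00e-01  6.25e-02 -2.60e-02  1.01e+02] rms 0.00103 face C [ 0.6921  0.108  -0.    ] bush off v,z [-0.14 -0.24] r 0.0188
104 [-6.968e-01  6.670e-02 -6.550e-02  1.040e+02] rms 0.00154 face C [ 0.692   0.1051 -0.    ] bush off v,z [ 0.46 -0.34] r 0.0188
```

```bash
python3 - <<'E'
from h import *
s=readout.get_state()
L=[eyes.snapshot("wrist")['color'].astype(float) for _ in range(8)]
s2=readout.get_state();print(s['tool_pos'],s2['tool_pos'],np.abs(s2['joint_velocities']).max())
np.savez("st1.npz",tool_pos=s2['tool_pos'],tool_rot=s2['tool_rot'])
a=np.mean(L[3:],0)[:,:,::-1];cv2.imwrite("pics/w1.png",a.round().astype(np.uint8))
r=landmark_of("wrist","drum");print([(q['xy'],q['p']) for q in r][:3])
np.save("avg.npy",a)
c=a[170:235,175:240].mean(2);lo,hi=np.percentile(c[15:50,20:50],[2,98]);print(lo,hi)
c=np.clip((c-lo)/(hi-lo)*255,0,255).astype(np.uint8)
cv2.imwrite("pics/bush.png",cv2.resize(c,(585,585),interpolation=cv2.INTER_CUBIC))
E
python3 bore.py 5
```

```text
[0.64505363 0.11119532 0.162436  ] [0.64521502 0.11034268 0.16208218] 0.37572776359179627
[([227.0, 211.1], 0.84), ([204.3, 313.9], 0.75), ([265.1, 348.2], 0.64)]
70.06533333333333 116.60133333333334
5 4936 (151, 141, 105, 100)
6 5006 (151, 141, 108, 100)
7 5183 (151, 141, 144, 100)
8 5264 (151, 141, 144, 100)
9 5445 (151, 140, 145, 123)
10 5545 (151, 140, 145, 123)
12 5755 (151, 140, 146, 126)
areas 4930 11716
[152. 141.] [254. 239.] [ 95. 134.] [301. 320.] ((201.80906677246094, 189.67210388183594), (65.75114440917969, 126.0374755859375), 46.66031265258789) ((196.82119750976562, 230.1172637939453), (157.27532958984375, 214.6852569580078), 56.31425094604492)
None [-7.012000e-01  5.720000e-02 -2.160000e-02  1.006958e+02] rms 0.00071 face C [ 0.693   0.1089 -0.    ] bush off v,z [-14.5  27.5] r 0.0727
98 [-7.013e-01  5.500e-02  1.290e-02  9.800e+01] rms 0.00132 face C [0.6927 0.1104 0.    ] bush off v,z [-12.94  27.31] r 0.0712
101 [-7.01e-01  5.76e-02 -2.55e-02  1.01e+02] rms 0.00072 face C [ 0.693   0.1087 -0.    ] bush off v,z [-14.7   27.51] r 0.0728
104 [-6.978e-01  6.170e-02 -6.480e-02  1.040e+02] rms 0.00158 face C [ 0.6928  0.1059 -0.    ] bush off v,z [-16.98  27.31] r 0.0745
```

View pics/bush.png

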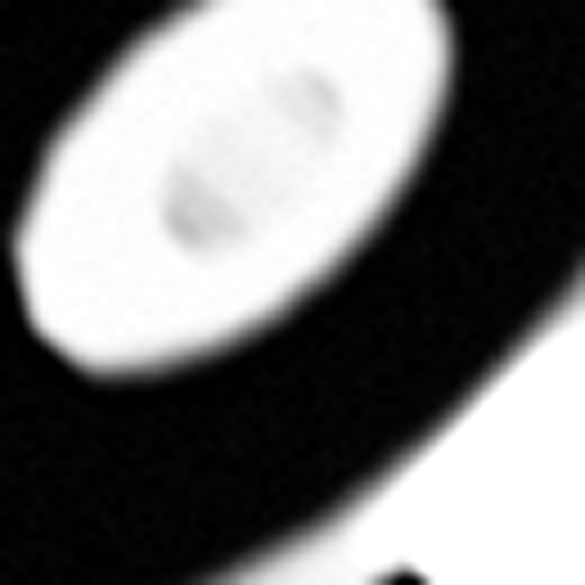

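The enhanced crop shows the bush as a white disc with the faint bore ellipse from about (162,255) to (345,62) in the crop, up-right of the bush centre. Fit it numerically.

```bash
cat > bore2.py <<'E'
import sys;sys.argv=['x','5']
exec(open('bore.py').read().split('for yaw in')[0])
a=np.load("avg.npy").mean(2);p=least_squares(res,[-.701,.0575,-.0255,101],loss='soft_l1',f_scale=.001,x_scale=[.01,.01,.01,10]).x
print(p)
u=np.array([np.cos(np.radians(p[3])),np.sin(np.radians(p[3])),0]);v=np.cross([0,0,1],u)
C=u*p[2]+v*p[0]+np.array([0,0,p[1]])
# rectified view: 10 px/mm, +-20 mm
n=400;g=(np.arange(n)-n/2)/10e3
G=[[wpx(st,C+v*-gx+np.array([0,0,-gy])) for gx in g] for gy in g]  # image right = -v = to +x side seen from -u
M=np.array(G,np.float32);r=cv2.remap(a.astype(np.float32),M,None,cv2.INTER_CUBIC)
lo,hi=np.percentile(r[150:250,150:250],[1,99]);print(lo,hi)
b=r>95
ys,xs=np.nonzero(cv2.morphologyEx((r>90).astype(np.uint8),cv2.MORPH_CLOSE,np.ones((9,9))));print('bush mean off mm (right,up)',(xs.mean()-200)/10,-(ys.mean()-200)/10,'area r',np.sqrt(len(xs)/np.pi)/10)
o=np.clip((r-lo)/(hi-lo)*255,0,255).astype(np.uint8)
o=cv2.cvtColor(o,cv2.COLOR_GRAY2BGR)
cv2.drawMarker(o,(200,200),(0,0,255),0,20)
cv2.imwrite("pics/rect.png",cv2.resize(o,(600,600)))
E
python3 bore2.py
```

```text
5 4936 (151, 141, 105, 100)
6 5006 (151, 141, 108, 100)
7 5183 (151, 141, 144, 100)
8 5264 (151, 141, 144, 100)
9 5445 (151, 140, 145, 123)
10 5545 (151, 140, 145, 123)
12 5755 (151, 140, 146, 126)
areas 4930 11716
[152. 141.] [254. 239.] [ 95. 134.] [301. 320.] ((201.80906677246094, 189.67210388183594), (65.75114440917969, 126.0374755859375), 46.66031265258789) ((196.82119750976562, 230.1172637939453), (157.27532958984375, 214.6852569580078), 56.31425094604492)
[-7.01158171e-01  5.72438291e-02 -2.15661929e-02  1.00695813e+02]
106.63025024414063 115.73835624694824
bush mean off mm (right,up) 0.20939664945207143 -0.25539992442373033 area r 19.469446010659038
```

View pics/rect.png

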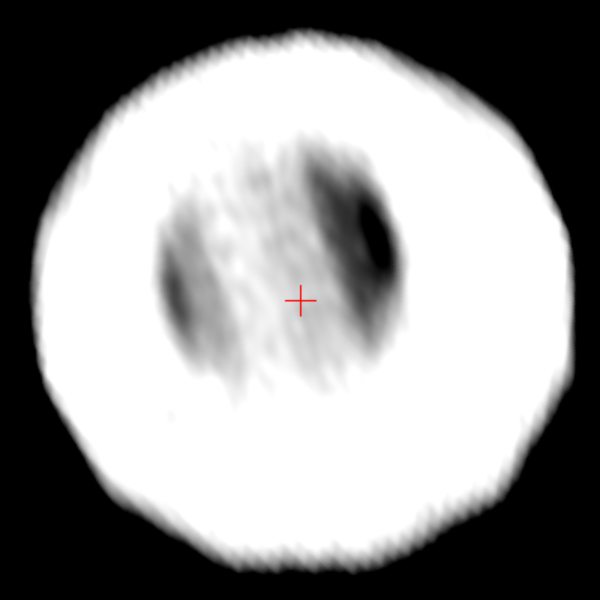

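The rectified bush (15 px/mm, centre marked at 300,300) shows the bore centred near (280,268): about 2 mm towards -x (left) and 2.5–2.8 mm above the drum's axis. Now go to the spindle.

Run:
```python
from h import *
s=readout.get_state();W=[(s['tool_pos'],s['tool_rot']),((.62,-.0,.22),down(235)),((.58,-.14,.22),down(155)),((.545,-.28,.18),down(75.4)),((.531,-.367,.12),down(75.4))]
print(s['t'])
for a,b in zip(W,W[1:]): goal(b[0],b[1],np.array(a[0]),a[1])
```

```text
4.3833
shift [-0.168 -0.734  0.387] turn [-0.284 -0.064 -0.12 ] rows 3.0 5.0
shift [-0.267 -0.933  0.   ] turn [ 0.     0.    -0.698] rows 3.5 11.2
shift [-0.233 -0.933 -0.267] turn [ 0.     0.    -0.695] rows 3.6 11.1
shift [-0.093 -0.58  -0.4  ] turn [0. 0. 0.] rows 2.6 0.0
```

```bash
python3 -m crank '-.168 -.734 .387 -.284 -.064 -.12;-.168 -.734 .387 -.284 -.064 -.12;-.168 -.734 .387 -.284 -.064 -.12;-.168 -.734 .387 -.284 -.064 -.12;-.168 -.734 .387 -.284 -.064 -.12;-.168 -.734 .387 -.284 -.064 -.12' >/dev/null
python3 -m crank '-.267 -.933 0 0 0 -.698;-.267 -.933 0 0 0 -.698;-.267 -.933 0 0 0 -.698;-.267 -.933 0 0 0 -.698;-.267 -.933 0 0 0 -.698;-.267 -.933 0 0 0 -.698;-.267 -.933 0 0 0 -.698;-.267 -.933 0 0 0 -.698;-.267 -.933 0 0 0 -.698;-.267 -.933 0 0 0 -.698;-.267 -.933 0 0 0 -.698;-.267 -.933 0 0 0 -.698' | head -3
python3 -m crank '-.326 -1 -.267 0 0 -.695;-.326 -1 -.267 0 0 -.695;-.326 -1 -.267 0 0 -.695;-.326 -1 -.267 0 0 -.695;-.326 -1 -.267 0 0 -.695;-.326 -1 -.267 0 0 -.695;-.326 -1 -.267 0 0 -.695;-.326 -1 -.267 0 0 -.695;-.326 -1 -.267 0 0 -.695;-.326 -1 -.267 0 0 -.695;-.326 -1 -.267 0 0 -.695;-.326 -1 -.267 0 0 -.695' |head -3
python3 -m crank '0 -.5 -.3 0 0 0;0 -.5 -.3 0 0 0;0 -.5 -.3 0 0 0;0 -.5 -.3 0 0 0' | head -6
python3 - <<'E'
from h import *
s=readout.get_state();print(s['t'],s['tool_pos'],s['tool_rot'].round(3).tolist(),s['qpos'])
d=eyes.snapshot("wrist");cv2.imwrite("pics/w2.png",d['color'][:,:,::-1])
def on(uv,z): o,r=wray(s,uv);return o+r*(z-o[2])/r[2]
for n in("spindle_handle","spindle_mid","spindle_tip","spindle"):
    for r in landmark_of("wrist",n)[:2]: print(n,r['xy'],round(r['p'],2),on(r['xy'],.036).round(4))
for r in regions_of("wrist","spindle")[:2]:
    P=np.array([on((x,y),.036)[:2] for y,x in zip(*np.nonzero(r['mask']))])*1000;e=np.linalg.svd(P-P.mean(0),full_matrices=False)[2][0]
    print(r['p'],r['box'],'rect',cv2.minAreaRect(P.astype(np.float32)),np.degrees(np.arctan2(e[1],e[0])))
E
```

```text
t: 5.88
tool_pos: [0.58, -0.1398, 0.2193]
tool_rot: [[-0.904, 0.427, 0.0], [0.427, 0.904, 0.0], [0.0, 0.0, -1.0]]
t: 6.88
tool_pos: [0.5313, -0.2899, 0.1792]
tool_rot: [[0.255, 0.967, -0.001], [0.967, -0.255, -0.0], [-0.0, -0.001, -1.0]]
t: 7.22
tool_pos: [0.529, -0.3677, 0.1328]
tool_rot: [[0.253, 0.967, -0.004], [0.967, -0.253, -0.0], [-0.001, -0.004, -1.0]]
contact_force: [-0.3, 0.7, 0.7]
gripper_width: 0.0851
grip_force: 0.0
7.2167 [ 0.52898901 -0.36766057  0.13275712] [[0.253, 0.967, -0.004], [0.967, -0.253, -0.0], [-0.001, -0.004, -1.0]] [  4.99683472  31.38982884  34.26834455  98.44438022 -20.35596099
  56.69390186  32.08770419]
spindle_handle [319.4, 214.3] 0.91 [ 0.5268 -0.3655  0.036 ]
spindle_mid [73.0, 319.1] 0.84 [ 0.3159 -0.3994  0.036 ]
spindle_mid [320.9, 46.7] 0.68 [ 0.5562 -0.2588  0.036 ]
spindle [29.5, 290.6] 0.87 [ 0.2943 -0.368   0.036 ]
spindle [320.2, 97.5] 0.8 [ 0.5479 -0.2883  0.036 ]
0.79 [1.5, 260.9, 140.1, 367.9] rect ((317.385498046875, -391.59185791015625), (51.009647369384766, 120.55950927734375), 43.88019561767578) -55.61390160369959
0.76 [300.9, 0.0, 347.9, 269.8] rect ((541.1814575195312, -321.4302062988281), (181.59957885742188, 28.631593704223633), 76.20892333984375) -105.26234562045173
```

View pics/w2.png

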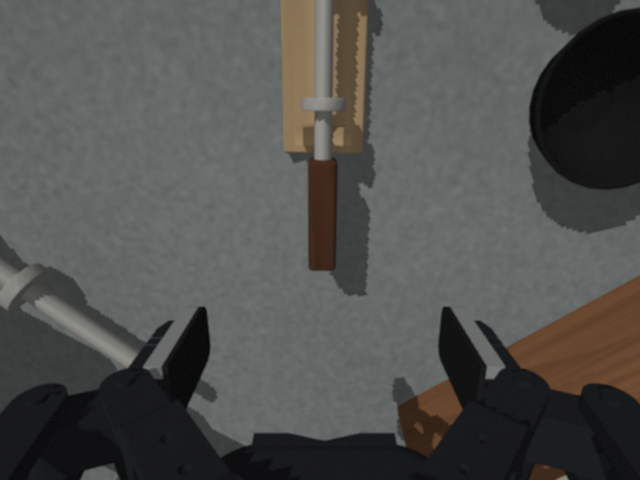

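The wrist view shows the chosen spindle aligned vertically: handle at (322,158–270), collar at (323,103), fingers straddling symmetrically. The look-alike is off to the left (60,310). Descend and grip.

```bash
python3 -m crank '0 0 -.5 0 0 0;0 0 -.5 0 0 0;0 0 -.775 0 0 0;0 0 -.775 0 0 0;0 0 -.775 0 0 0;0 0 -.775 0 0 0'
python3 - <<'E'
from h import *
s=readout.get_state();print(s['t'],s['tool_pos'],s['contact_force'])
E
```

```text
t: 8.02
tool_pos: [0.5325, -0.3661, 0.0205]
tool_rot: [[0.253, 0.967, 0.001], [0.967, -0.253, -0.002], [-0.002, 0.002, -1.0]]
contact_force: [-0.7, -0.3, -0.3]
gripper_width: 0.0854
grip_force: 0.0
8.0167 [ 0.53249442 -0.36610008  0.02053881] [-0.70909789 -0.32152534 -0.32274519]
```

```bash
python3 -m crank '0 0 0 0 0 0;0 0 0 0 0 0;0 0 0 0 0 0;0 0 0 0 0 0;0 0 0 0 0 0;0 0 0 0 0 0;0 0 0 0 0 0;0 0 0 0 0 0;0 0 0 0 0 0' 255
python3 - <<'E'
from h import *
s=readout.get_state();print(s['tool_pos'],s['contact_force'],s['wrist_torque'])
E
```

```text
t: 8.77
tool_pos: [0.5311, -0.3654, 0.0182]
tool_rot: [[0.254, 0.967, -0.001], [0.967, -0.254, -0.001], [-0.001, -0.001, -1.0]]
contact_force: [-0.3, 0.6, 0.5]
gripper_width: -0.0001
grip_force: 0.0
[ 0.53110395 -0.3653535   0.01816298] [-0.28549424  0.58153305  0.48270645] [-0.04639733  0.0285673   0.04776224]
```

Run:
```python
from h import *
s=readout.get_state()
def on(uv,z): o,r=wray(s,uv);return o+r*(z-o[2])/r[2]
for c in("top","scene","wrist"):
  d=eyes.snapshot(c);cv2.imwrite(f"pics/{c}3.png",d['color'][:,:,::-1])
  f=(lambda uv,z:w(c,uv,z)) if c!="wrist" else on
  for n in("spindle_handle","spindle_mid","spindle_tip"):
    print(c,n,[(np.round(r['xy']).tolist(),round(r['p'],2),f(r['xy'],.036).round(3).tolist()) for r in landmark_of(c,n)[:3]])
  for r in regions_of(c,"spindle")[:2]:print(np.round(r['box']),r['p'])
```

```text
top spindle_handle [([470.0, 232.0], 0.69, [0.536, -0.36, 0.036]), ([430.0, 374.0], 0.61, [0.216, -0.274, 0.036])]
top spindle_mid [([426.0, 217.0], 0.96, [0.566, -0.261, 0.036]), ([488.0, 333.0], 0.8, [0.311, -0.403, 0.036]), ([251.0, 156.0], 0.63, [0.693, 0.137, 0.036])]
top spindle_tip [([390.0, 207.0], 0.94, [0.587, -0.179, 0.036]), ([526.0, 304.0], 0.81, [0.376, -0.486, 0.036])]
[426. 309. 528. 384.] 0.98
[395. 211. 470. 241.] 0.69
scene spindle_handle [([183.0, 299.0], 0.73, [0.522, -0.368, 0.036]), ([193.0, 225.0], 0.64, [0.24, -0.285, 0.036])]
scene spindle_mid [([153.0, 256.0], 0.85, [0.336, -0.408, 0.036]), ([234.0, 299.0], 0.83, [0.564, -0.255, 0.036])]
scene spindle_tip [([123.0, 276.0], 0.73, [0.387, -0.491, 0.036]), ([264.0, 294.0], 0.7, [0.573, -0.182, 0.036]), ([446.0, 267.0], 0.64, [0.639, 0.283, 0.036])]
[165. 291. 266. 308.] 0.81
[123. 212. 209. 274.] 0.67
wrist spindle_handle [([315.0, 292.0], 0.88, [0.527, -0.367, 0.036])]
wrist spindle_mid [([316.0, 20.0], 0.75, [0.556, -0.261, 0.036])]
wrist spindle_tip []
[  0. 438.  33. 476.] 0.97
[275.   0. 358. 300.] 0.71
```

Run:
```python
from h import *
a=cv2.imread("pics/wrist3.png");b=cv2.imread("pics/scene3.png")[230:330,130:290]
o=np.zeros((600,800,3),np.uint8);o[:300,:400]=cv2.resize(a,(400,300));o[300:,:400]=cv2.resize(a[200:440,160:480],(400,300));o[:250,400:]=cv2.resize(b,(400,250));o[250:500,400:]=cv2.resize(cv2.imread("pics/top3.png")[180:280,380:540],(400,250))
cv2.imwrite("pics/comp3.png",o)
```

```text
(no output)
```

View pics/comp3.png

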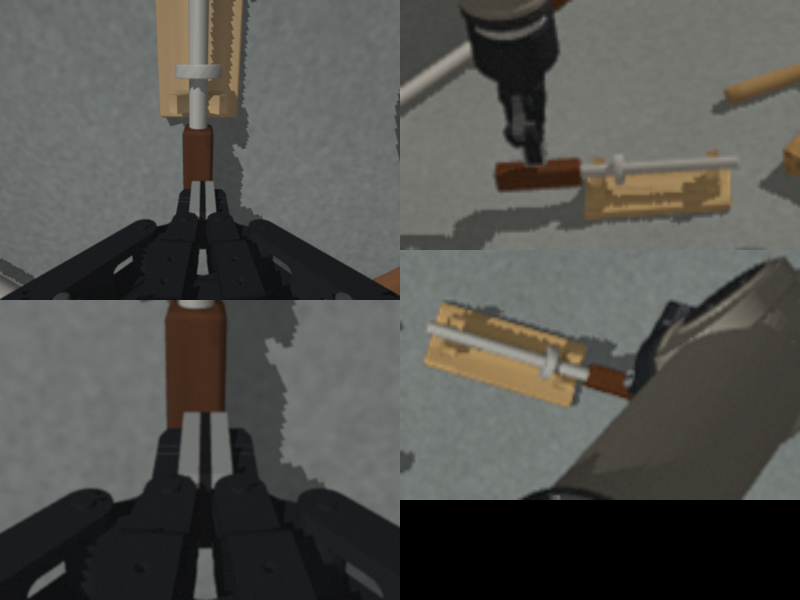

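The composite shows the closed fingers over the handle's middle with their tips apparently at or above its top (scene 186,295), so they closed on nothing: the true fingertips sit about 30 mm higher than I assumed from the reading. Check this against the images with numbers before moving lower.

Run:
```python
from h import *
s=readout.get_state();p=s['tool_pos'];print('t',s['t'],p,s['gripper_width'])
for z in(0,.02,.03,.04): print(z,px("scene",[p[0],p[1],p[2]+z]).round(1),wpx(s,p+np.array([0,0,z])).round(1))
a=cv2.imread("pics/scene3.png").astype(int)
for r in range(284,308): print(r,[tuple(a[r,c]) for c in(182,184,186,188)])
```

```text
t 9.5167 [ 0.53119369 -0.36539567  0.01827293] -0.0003383706649445405
0 [185.7 306.7] [322.1 270. ]
0.02 [184.6 300.7] [321.9 288. ]
0.03 [184.  297.6] [321.8 298.5]
0.04 [183.4 294.6] [321.7 310.2]
284 [(np.int64(25), np.int64(23), np.int64(23)), (np.int64(35), np.int64(33), np.int64(31)), (np.int64(32), np.int64(32), np.int64(33)), (np.int64(111), np.int64(118), np.int64(116))]
285 [(np.int64(21), np.int64(18), np.int64(18)), (np.int64(33), np.int64(29), np.int64(31)), (np.int64(32), np.int64(29), np.int64(30)), (np.int64(109), np.int64(116), np.int64(115))]
286 [(np.int64(21), np.int64(19), np.int64(22)), (np.int64(30), np.int64(29), np.int64(29)), (np.int64(34), np.int64(34), np.int64(35)), (np.int64(107), np.int64(113), np.int64(112))]
287 [(np.int64(19), np.int64(19), np.int64(19)), (np.int64(23), np.int64(22), np.int64(21)), (np.int64(53), np.int64(54), np.int64(54)), (np.int64(99), np.int64(103), np.int64(102))]
288 [(np.int64(21), np.int64(21), np.int64(21)), (np.int64(17), np.int64(14), np.int64(16)), (np.int64(66), np.int64(68), np.int64(68)), (np.int64(100), np.int64(104)
[... 2783 characters left out ...]
0)), (np.int64(16), np.int64(27), np.int64(49)), (np.int64(17), np.int64(30), np.int64(51)), (np.int64(21), np.int64(32), np.int64(53))]
305 [(np.int64(39), np.int64(48), np.int64(62)), (np.int64(50), np.int64(58), np.int64(68)), (np.int64(63), np.int64(71), np.int64(77)), (np.int64(67), np.int64(74), np.int64(79))]
306 [(np.int64(87), np.int64(93), np.int64(96)), (np.int64(100), np.int64(108), np.int64(108)), (np.int64(117), np.int64(123), np.int64(120)), (np.int64(117), np.int64(124), np.int64(119))]
307 [(np.int64(116), np.int64(121), np.int64(119)), (np.int64(117), np.int64(123), np.int64(121)), (np.int64(117), np.int64(122), np.int64(120)), (np.int64(114), np.int64(121), np.int64(117))]
```

```bash
python3 -m crank '0 0 .1 0 0 0;-.023 .006 .1 0 0 0;-.023 .006 .1 0 0 0;-.023 .006 .1 0 0 0;-.023 .006 .1 0 0 0;-.023 .006 .1 0 0 0;-.023 .006 .1 0 0 0' 0
python3 -m crank '0 0 -.2 0 0 0;0 0 -.2 0 0 0;0 0 -.2 0 0 0' | sed -n '2p;4,5p'
python3 -m crank '0 0 -.06 0 0 0;0 0 -.06 0 0 0;0 0 -.06 0 0 0' | sed -n '2p;4p'
python3 - <<'E'
from h import *
s=readout.get_state();d=eyes.snapshot("scene")['color'];cv2.imwrite("pics/scene4.png",d[:,:,::-1]);p=s['tool_pos'];print(p,s['contact_force'])
E
```

```text
t: 10.1
tool_pos: [0.5277, -0.3643, 0.033]
tool_rot: [[0.254, 0.967, -0.001], [0.967, -0.254, -0.001], [-0.001, -0.001, -1.0]]
contact_force: [-0.0, -0.0, -0.2]
gripper_width: 0.083
grip_force: 0.0
tool_pos: [0.5264, -0.3635, 0.002]
contact_force: [0.6, 0.3, 1.3]
gripper_width: 0.0854
tool_pos: [0.5278, -0.3645, -0.0056]
contact_force: [0.2, -0.9, 0.3]
[ 0.52775415 -0.3645371  -0.00556055] [ 0.22207451 -0.89809463  0.29732092]
```

```bash
python3 -m crank '0 0 -.05 0 0 0;0 0 -.05 0 0 0;0 0 -.05 0 0 0' | sed -n '2p;4p'
python3 -m crank '0 0 0 0 0 0;0 0 0 0 0 0;0 0 0 0 0 0;0 0 0 0 0 0;0 0 0 0 0 0;0 0 0 0 0 0;0 0 0 0 0 0;0 0 0 0 0 0' 255
python3 - <<'E'
from h import *
s=readout.get_state();print(s['tool_pos'],s['contact_force'],s['wrist_torque'])
E
```

```text
tool_pos: [0.5275, -0.3642, -0.0136]
contact_force: [-0.3, 0.3, 0.9]
t: 11.57
tool_pos: [0.5282, -0.3646, -0.013]
tool_rot: [[0.254, 0.967, -0.0], [0.967, -0.254, -0.001], [-0.001, 0.0, -1.0]]
contact_force: [1.5, -0.4, 0.8]
gripper_width: 0.0188
grip_force: 62.7
[ 0.52817231 -0.36461085 -0.01301397] [ 1.4968329  -0.40879653  0.77087967] [ 0.03259468 -0.2481922  -0.07789649]
```

```bash
python3 -m crank '0 0 .1 0 0 0;0 0 .3 0 0 0;0 0 .5 0 0 0;0 0 .7 0 0 0;0 0 .7 0 0 0'|sed -n '2p;4,6p'
python3 -m crank '.15 .2 0 0 0 .03;.35 .45 0 0 0 .06;.55 .7 0 0 0 .09;.67 .89 0 0 0 .111;.67 .89 0 0 0 .111;.67 .89 0 0 0 .111' |sed -n '2p;4p'
python3 -m crank '.15 .2 0 0 0 .03;.35 .45 0 0 0 .06;.55 .7 0 0 0 .09;.67 .89 0 0 0 .111;.67 .89 0 0 0 .111;.67 .89 0 0 0 .111;.67 .89 -.2 0 0 .111;.67 .89 -.423 0 0 .111;.67 .89 -.423 0 0 .111;.67 .89 -.423 0 0 .111;.67 .89 -.423 0 0 .111'
python3 - <<'E'
from h import *
s=readout.get_state();print(s['tool_pos'],s['contact_force'],s['wrist_torque'],s['gripper_width'])
for c,zz in(("top",.0775),("scene",.0775)):
  d=eyes.snapshot(c);cv2.imwrite(f"pics/{c}5.png",d['color'][:,:,::-1])
  for n in("spindle_handle","spindle_mid","spindle_tip","drum","cradle","stand"):
    print(c,n,[(np.round(r['xy'],1).tolist(),round(r['p'],2),w(c,r['xy'],zz).round(4).tolist()) for r in landmark_of(c,n)[:4]])
  for n in ("spindle","drum"):
   for r in regions_of(c,n)[:3]:
    P=np.array([w(c,(x,y),zz)[:2] for y,x in zip(*np.nonzero(r['mask']))])*1000;e=np.linalg.svd(P-P.mean(0),full_matrices=False)[2][0]
    print(n,r['box'],P.mean(0),np.degrees(np.arctan2(e[1],e[0])))
E
```

```text
tool_pos: [0.5303, -0.3675, 0.0987]
contact_force: [1.2, -0.5, 0.1]
gripper_width: 0.0186
grip_force: 62.5
tool_pos: [0.6305, -0.2257, 0.0916]
contact_force: [0.0, 0.7, -1.4]
t: 13.4
tool_pos: [0.729, -0.0996, 0.03]
tool_rot: [[-0.184, 0.983, 0.001], [0.983, 0.184, -0.002], [-0.002, 0.0, -1.0]]
contact_force: [0.6, -0.0, 0.2]
gripper_width: 0.019
grip_force: 62.3
[ 0.72895948 -0.09959599  0.0300257 ] [ 0.58783324 -0.0335779   0.20443778] [-0.07937621 -0.01972766 -0.03589212] 0.01900753171972888
top spindle_handle [([430.3, 374.3], 0.82, [0.2228, -0.2665, 0.0775])]
top spindle_mid [([309.6, 144.4], 0.87, [0.7152, 0.0061, 0.0775]), ([488.4, 335.2], 0.7, [0.3092, -0.3912, 0.0775]), ([334.0, 270.1], 0.64, [0.4407, -0.0542, 0.0775]), ([151.1, 238.8], 0.32, [0.4979, 0.3443, 0.0775])]
top spindle_tip [([525.6, 306.1], 0.97, [0.3738, -0.4718, 0.0775]), ([272.0, 149.7], 0.9, [0.701, 0.0884, 0.0775]), ([223.1, 246.1], 0.42, [0.4863, 0.1879, 0.0775])]
top drum [([147.9, 130.8], 0.89, [0.735, 0.3618, 0.0775]), ([197.9, 125.8], 0.73, [0.7494, 0.2528, 0.0775]), ([251.3, 157.6], 0.63, [0.6821, 0.13
[... 1147 characters left out ...]
ne drum [([403.2, 282.5], 0.83, [0.6934, 0.1292, 0.0775]), ([462.5, 301.6], 0.74, [0.7998, 0.2285, 0.0775]), ([499.7, 289.4], 0.72, [0.7949, 0.3324, 0.0775])]
scene cradle [([401.9, 300.9], 0.69, [0.7486, 0.0983, 0.0775])]
scene stand [([389.4, 251.3], 0.84, [0.5766, 0.1486, 0.0775])]
spindle [121.4, 208.0, 212.8, 274.6] [ 333.35501983 -348.20798674] -55.32209443018637
spindle [303.8, 286.1, 389.7, 328.4] [716.40117455 -39.21482452] -79.53702902983846
drum [482.3, 270.1, 520.5, 309.9] [784.70500785 342.09670717] -42.815706151697405
drum [444.5, 281.7, 485.4, 321.1] [803.04494239 232.14222675] -38.80713813667438
drum [381.4, 264.6, 423.2, 301.4] [689.90691561 128.9046905 ] -32.808051015865495
```

```bash
cat > lat.py <<'E'
from h import *
import sys
th=np.radians(100.8);u=np.array([np.cos(th),np.sin(th),0]);v=np.cross([0,0,1],u)
t=cv2.imread(sys.argv[1]).astype(np.float32).mean(2);sc=cv2.imread(sys.argv[2]).astype(np.float32)
def samp(im,c,pts):
    q=np.array([px(c,p) for p in pts],np.float32);return cv2.remap(im,q[None,:,0],q[None,:,1],cv2.INTER_CUBIC)[0]
g=np.arange(-.06,.0601,.0005);c0=np.array([.687,.131,.075]);s0=c0@u;v0=c0@v
L=[]
for s in np.arange(-.11,-.06,.005):   # shaft, relative to drum centre
    I=samp(t,"top",[u*(s0+s)+v*(v0+x)+[0,0,.0775] for x in g]);k=np.abs(g)<.015;b=np.median(I[k]);k&=I>b+ .5*(I[k].max()-b)
    L.append(g[k].mean()*1000)
print('shaft v mm rel c0:',np.round(L,1))
for s in np.arange(-.02,.021,.01):
    I=samp(t,"top",[u*(s0+s)+v*(v0+x)+[0,0,.075] for x in g]);d=np.gradient(cv2.GaussianBlur(I[None],(1,5),0)[0] if 0 else I)
    a=(g<-.03)&(g>-.05);b=(g>.03)&(g<.05);e1=g[a][np.abs(d[a]).argmax()];e2=g[b][np.abs(d[b]).argmax()]
    print('drum',s,'edges',round(e1*1000,1),round(e2*1000,1),'mid',round((e1+e2)*500,2))
# end face of drum along u in top
I=samp(t,"top",[u*(s0+x)+v*v0+[0,0,.115] for x in g]);d=np.gradient(I);print('ends',[(round(g[i]*1000,1),round(d[i],1)) for i in np.abs(d).argsort()[::-1][:8]])
# bush in scene
sub=sc[262:306,380:426];gray=sub.mean(2);print('tip col?',)
np.set_printoptions(linewidth=250);print(gray[8:36,0:30].astype(int))
E
python3 lat.py pics/top5.png pics/scene5.png
```

```text
shaft v mm rel c0: [-1.  -1.2 -1.  -1.  -1.5 -1.2 -1.2 -1.7 -1.5 -1.5]
drum -0.02 edges -41.0 42.0 mid 0.5
drum -0.01 edges -40.5 30.0 mid -5.25
drum 0.0 edges -40.5 41.5 mid 0.5
drum 0.009999999999999998 edges -41.0 41.5 mid 0.25
drum 0.02 edges -40.5 30.0 mid -5.25
ends [(np.float64(23.0), np.float32(14.1)), (np.float64(22.5), np.float32(13.0)), (np.float64(22.0), np.float32(11.9)), (np.float64(23.5), np.float32(11.8)), (np.float64(21.5), np.float32(8.0)), (np.float64(-29.0), np.float32(7.7)), (np.float64(-30.0), np.float32(7.3)), (np.float64(-28.5), np.float32(7.3))]
tip col?
[[125 124 122 125 128 126 118 104  94  91  96  95  96  97  99  99  98 100  91  89  61  59  60  70  71  98 105 107 107 106]
 [124 122 123 127 124 109  71  61  62  71  85  93  98 101 100  99  95  86  64  42  50  73  97 102 103 107 107 106 107 107]
 [122 122 124 126 107  69  53  54  57  58  59  68  89  99 101  98  73  43  58  74 100 103 106 106 107 106 107 107 106 106]
 [120 123 124 121  76  52  54  55  56  55  56  55  63  88  99 101  88  74  98 103 105 106 106 106 106 107 105 106 106 105]
 [123 126 126 106  64 
[... 2230 characters left out ...]
 56  56  57  72  88  93  93  87  63  55  56  57  57  61  66  65  63  63  63  60  54]
 [ 54  52  53  49  53  66  71  70  60  55  57  57  56  65  78  74  60  56  55  58  57  55  59  63  62  64  57  55  42  29]
 [ 51  49  46  48  48  60  69  69  60  57  56  57  55  54  58  56  55  57  58  56  57  57  59  63  63  53  40  33  44  41]
 [ 51  49  50  52  49  52  55  58  54  56  58  57  57  58  56  56  57  57  56  58  58  56  59  61  59  39  41  55  59  59]
 [ 50  53  54  51  55  51  51  51  51  56  57  56  56  57  56  57  58  58  57  57  56  57  60  60  61  57  58  57  54  55]
 [ 53  54  54  53  51  53  51  53  55  54  53  55  56  58  56  56  59  57  57  60  56  60  61  56  60  58  53  51  48  63]]
```

```bash
cat > hz.py <<'E'
from h import *
th=np.radians(100.8);u=np.array([np.cos(th),np.sin(th),0]);v=np.cross([0,0,1],u);c0=np.array([.687,.131,0])
P=lambda s,vv,z:px("scene",c0+u*s/1e3+v*vv/1e3+[0,0,z/1e3])
for s in(-32,-29): print('face C',s,P(s,.4,75).round(2),'bore',P(s,2.3,77.6).round(2))
g=cv2.imread("pics/scene5.png").astype(float).mean(2)
for z in(74,78,82): print(z,[(P(s,-1.2-(s+110)*.012,z)).round(1).tolist() for s in(-110,-80,-50)])
for c in(340,346,352,358,364,370,376): print(c,g[280:312,c].astype(int))
E
python3 hz.py
```

```text
face C -32 [391.71 286.04] bore [391.32 284.76]
face C -29 [392.73 285.59] bore [392.33 284.32]
74 [[365.0, 298.7], [375.6, 294.1], [386.1, 289.6]]
78 [[365.1, 297.4], [375.8, 292.9], [386.2, 288.4]]
82 [[365.2, 296.2], [375.9, 291.6], [386.4, 287.1]]
340 [119 118 119 121 123 123 120 117 116 117 118 118 121 120 119 119 122 122
 119 119 120 110  76  42  29  38  74 103 108  96 106 118]
346 [120 122 119 119 120 118 118 120 120 123 119 120 123 123 123 124 120 125
 135 104  85  84  89  93  96  94  91  91 110 122 123 124]
352 [119 119 119 122 124 121 121 121 121 120 118 117 118 121 121 121 120 121
 121 135 149 145 142 121 118 112 102  94  91 106 125 123]
358 [125 123 121 120 121 120 121 119 119 120 119 119 119 120 124 122 126 142
 145 133 113  96 108 126 126 123 122 121 120 122 115  82]
364 [120 122 122 123 123 126 125 123 122 122 119 120 122 122 129 146 140 120
  98  95 119 123 125 128 115  73  68  71  72  73  75  72]
370 [120 119 121 123 124 121 120 124 123 122 117 115 144 145 131 109  92 108
 124 115  81  69  69  71  72  71  71  70  71  73  72  73]
376 [122 122 123 121 120 119 121 123 129 148 147 140 121 100  68  45  46  46
  48  49  58  66  73  73  73  72  71  73  76  75  72  75]
```

```bash
python3 -m crank '-.013 -.0025 -.019 0 0 .0052;-.013 -.0025 -.019 0 0 .0052;-.013 -.0025 -.019 0 0 .0052' |sed -n '2p;4p'
python3 -m crank '-.005 .026 0 0 0 0;-.01 .052 0 0 0 0;-.0125 .0655 0 0 0 0;-.015 .079 0 0 0 0;-.0175 .092 0 0 0 0;-.02 .105 0 0 0 0;-.0225 .118 0 0 0 0;-.0225 .118 0 0 0 0'|sed -n '1,2p;4p'
python3 -m crank '-.0025 .013 0 0 0 0;-.005 .026 0 0 0 0;-.0063 .033 0 0 0 0;-.0063 .033 0 0 0 0'|sed -n '1,2p;4p'
python3 - <<'E'
from h import *
s=readout.get_state();print(s['tool_pos'],s['contact_force'],s['wrist_torque'])
for c in("top","scene"):
  d=eyes.snapshot(c);cv2.imwrite(f"pics/{c}6.png",d['color'][:,:,::-1])
E
python3 lat.py pics/top6.png pics/scene6.png | head -7
```

```text
tool_pos: [0.7264, -0.0979, 0.0251]
contact_force: [0.2, 0.2, -1.0]
t: 15.22
tool_pos: [0.7235, -0.0795, 0.0255]
contact_force: [0.2, 0.6, -1.6]
t: 15.55
tool_pos: [0.7225, -0.0747, 0.0254]
contact_force: [0.8, 0.6, -1.4]
[ 0.72246658 -0.07471975  0.02543298] [ 0.76676156  0.55039538 -1.42122931] [-0.05127166 -0.00854615 -0.13168366]
shaft v mm rel c0: [2.8 3.  2.5 2.8 3.  2.3 3.  2.8 2.5 3. ]
drum -0.02 edges -41.0 42.0 mid 0.5
drum -0.01 edges -40.0 30.0 mid -5.0
drum 0.0 edges -40.5 41.5 mid 0.5
drum 0.009999999999999998 edges -41.0 41.5 mid 0.25
drum 0.02 edges -40.5 42.0 mid 0.75
ends [(np.float64(23.0), np.float32(13.3)), (np.float64(22.5), np.float32(12.1)), (np.float64(23.5), np.float32(11.4)), (np.float64(22.0), np.float32(11.2)), (np.float64(-29.0), np.float32(9.4)), (np.float64(-29.5), np.float32(8.7)), (np.float64(-28.5), np.float32(8.5)), (np.float64(-30.0), np.float32(8.3))]
```

No contact force and the drum's end hasn't moved, so the tip seems to have entered; advance in steps.

```bash
python3 -m crank '-.004 .02 0 0 0 0;-.008 .04 0 0 0 0;-.0125 .065 0 0 0 0;-.017 .09 0 0 0 0;-.021 .11 0 0 0 0;-.021 .11 0 0 0 0'|sed -n '1,2p;4p'
python3 - <<'E'
from h import *
s=readout.get_state();print(s['tool_pos'],s['contact_force'],s['wrist_torque'])
for c in("top","scene"):
  d=eyes.snapshot(c);cv2.imwrite(f"pics/{c}6.png",d['color'][:,:,::-1])
  print(c,[(np.round(r['xy'],1).tolist(),round(r['p'],2)) for r in landmark_of(c,"spindle_tip")[:3]])
E
python3 lat.py pics/top6.png pics/scene6.png | sed -n '1,2p;7p'
```

```text
t: 16.15
tool_pos: [0.7193, -0.0571, 0.0254]
contact_force: [0.2, 1.0, -2.0]
[ 0.71933879 -0.05714103  0.02540335] [ 0.17916503  0.959273   -1.96362829] [-0.01735631 -0.13484054 -0.11016439]
top [([525.7, 309.2], 0.66)]
scene [([121.4, 273.2], 0.82), ([400.8, 275.6], 0.58), ([332.5, 312.6], 0.43)]
shaft v mm rel c0: [1.3 2.8 2.3 2.8 2.8 2.8 2.8 2.8 2.8 2.8]
drum -0.02 edges -41.0 42.0 mid 0.5
ends [(np.float64(23.0), np.float32(13.9)), (np.float64(22.5), np.float32(12.7)), (np.float64(23.5), np.float32(11.8)), (np.float64(22.0), np.float32(11.7)), (np.float64(-29.0), np.float32(8.9)), (np.float64(-29.5), np.float32(8.3)), (np.float64(-30.0), np.float32(8.1)), (np.float64(-28.5), np.float32(8.1))]
```

```bash
python3 -m crank '-.008 .04 -.005 0 0 0;-.016 .08 -.005 0 0 0;-.024 .12 -.005 0 0 0;-.031 .16 -.005 0 0 0;-.039 .2 -.005 0 0 0;-.047 .24 -.005 0 0 0;-.054 .28 -.005 0 0 0;-.054 .28 -.005 0 0 0'|sed -n '1,2p;4p'
python3 -m crank '-.006 .03 0 0 0 0;-.012 .06 0 0 0 0;-.017 .09 0 0 0 0;-.021 .115 0 0 0 0;-.027 .14 0 0 0 0;-.027 .14 0 0 0 0'|sed -n '1,2p;4p'
python3 - <<'E'
from h import *
s=readout.get_state();print(s['tool_pos'],s['contact_force'],s['wrist_torque'])
for c in("top","scene"):
  d=eyes.snapshot(c);cv2.imwrite(f"pics/{c}6.png",d['color'][:,:,::-1])
  print(c,[(np.round(r['xy'],1).tolist(),round(r['p'],2)) for n in("spindle_tip","spindle") for r in landmark_of(c,n)[:3]])
E
python3 lat.py pics/top6.png pics/scene6.png | sed -n '2p;7p'
```

```text
t: 17.02
tool_pos: [0.711, -0.0141, 0.0246]
contact_force: [0.2, 1.7, -1.1]
t: 17.52
tool_pos: [0.707, 0.0058, 0.0246]
contact_force: [-0.1, 0.5, -1.5]
[0.70703927 0.00581273 0.024617  ] [-0.07794543  0.46320682 -1.53770701] [ 0.01900683 -0.06991485 -0.05090165]
top [([523.4, 307.8], 0.73), ([227.2, 158.7], 0.53), ([459.1, 148.4], 0.17), ([472.1, 348.7], 0.89)]
scene [([123.4, 273.9], 0.9), ([168.1, 243.7], 0.79), ([382.3, 287.5], 0.58)]
drum -0.02 edges -41.0 30.0 mid -5.5
ends [(np.float64(23.0), np.float32(13.6)), (np.float64(22.5), np.float32(12.5)), (np.float64(23.5), np.float32(11.5)), (np.float64(22.0), np.float32(11.5)), (np.float64(-29.0), np.float32(8.3)), (np.float64(21.5), np.float32(7.8)), (np.float64(-28.5), np.float32(7.8)), (np.float64(-29.5), np.float32(7.8))]
```

```bash
python3 -m crank '-.003 .016 0 0 0 0;-.006 .032 0 0 0 0;-.009 .048 0 0 0 0;-.012 .064 0 0 0 0;-.015 .08 0 0 0 0;-.015 .08 0 0 0 0'|sed -n '1,2p;4p'
python3 -m crank '-.0025 .013 0 0 0 0;-.005 .026 0 0 0 0;-.005 .026 0 0 0 0'|sed -n '2p;4p'
python3 -m crank '-.0025 .013 0 0 0 0;-.0025 .013 0 0 0 0'|sed -n '2p;4p'
python3 -m crank '-.0025 .013 0 0 0 0;-.0025 .013 0 0 0 0'|sed -n '2p;4p'
python3 - <<'E'
from h import *
s=readout.get_state();print(s['tool_pos'],s['contact_force'],s['wrist_torque'])
for c in("top","scene"):
  d=eyes.snapshot(c);cv2.imwrite(f"pics/{c}6.png",d['color'][:,:,::-1])
E
python3 lat.py pics/top6.png pics/scene6.png | sed -n '2p;7p'
```

```text
t: 18.32
tool_pos: [0.7048, 0.0174, 0.0247]
contact_force: [-0.0, 0.7, -1.2]
tool_pos: [0.7041, 0.0208, 0.0247]
contact_force: [-0.6, -0.5, -0.6]
tool_pos: [0.7038, 0.0222, 0.0248]
contact_force: [0.2, 1.0, -0.6]
tool_pos: [0.7036, 0.024, 0.0248]
contact_force: [0.3, -0.7, -1.6]
[0.70355312 0.02397429 0.0248204 ] [ 0.30618865 -0.6980889  -1.61941533] [-0.26947888 -0.11507166 -0.09469018]
drum -0.02 edges -41.0 39.0 mid -1.0
ends [(np.float64(25.0), np.float32(16.0)), (np.float64(24.5), np.float32(15.5)), (np.float64(25.5), np.float32(13.9)), (np.float64(24.0), np.float32(12.6)), (np.float64(-20.0), np.float32(-9.0)), (np.float64(-19.5), np.float32(-8.4)), (np.float64(-20.5), np.float32(-8.4)), (np.float64(26.0), np.float32(7.9))]
```

```bash
for i in 1; do python3 -m crank '-.0025 .013 0 0 0 0;-.0025 .013 0 0 0 0'|sed -n '2p;4p'
python3 -m crank '-.002 .01 0 0 0 0;-.002 .01 0 0 0 0'|sed -n '2p;4p'
python3 -m crank '-.002 .008 0 0 0 0;-.002 .008 0 0 0 0'|sed -n '2p;4p'; done
python3 - <<'E'
from h import *
s=readout.get_state();print(s['contact_force'],s['wrist_torque'])
for c in("top","scene"):
  d=eyes.snapshot(c);cv2.imwrite(f"pics/{c}6.png",d['color'][:,:,::-1])
E
python3 lat.py pics/top6.png pics/scene6.png | sed -n '2p;7p'
```

```text
tool_pos: [0.7031, 0.0262, 0.0247]
contact_force: [0.3, -1.5, -1.8]
tool_pos: [0.7028, 0.0273, 0.0247]
contact_force: [0.9, -2.4, -0.4]
tool_pos: [0.7027, 0.0273, 0.0249]
contact_force: [1.3, -4.0, -0.9]
[ 1.2997786  -4.02357058 -0.86185499] [-0.99038324 -0.26333096 -0.08932879]
drum -0.02 edges -41.0 41.0 mid 0.0
ends [(np.float64(-16.5), np.float32(-9.5)), (np.float64(-16.0), np.float32(-9.2)), (np.float64(-15.5), np.float32(-8.6)), (np.float64(-17.0), np.float32(-8.2)), (np.float64(28.0), np.float32(8.0)), (np.float64(27.5), np.float32(7.6)), (np.float64(28.5), np.float32(6.8)), (np.float64(36.5), np.float32(-6.3))]
```

Force is rising and the advance has stalled at the posts; press a little more.

```bash
python3 -m crank '-.001 .007 0 0 0 0;-.001 .007 0 0 0 0'|sed -n '2p;4p'
python3 -m crank '-.001 .007 0 0 0 0;-.001 .007 0 0 0 0;-.001 .007 0 0 0 0'|sed -n '2p;4p'
python3 - <<'E'
from h import *
s=readout.get_state();print(s['t'],s['contact_force'],s['wrist_torque'])
for c in("top","scene","wrist"):
  d=eyes.snapshot(c);cv2.imwrite(f"pics/{c}7.png",d['color'][:,:,::-1])
  for n in ("spindle_tip","spindle","spindle_mid","drum"): print(c,n,[(np.round(r['xy'],1).tolist(),round(r['p'],2)) for r in landmark_of(c,n)[:3]])
a=cv2.imread("pics/wrist7.png");o=np.zeros((600,800,3),np.uint8);o[:450,:600]=cv2.resize(a,(600,450));o[450:,:240]=cv2.resize(cv2.imread("pics/top7.png")[115:195,220:348],(240,150));o[450:,260:500]=cv2.resize(cv2.imread("pics/scene7.png")[250:330,330:458],(240,150));cv2.imwrite("pics/comp7.png",o)
E
```

```text
tool_pos: [0.7026, 0.0273, 0.0249]
contact_force: [1.7, -5.6, -1.5]
tool_pos: [0.7026, 0.0273, 0.025]
contact_force: [2.5, -9.3, -1.1]
20.0167 [ 2.53319943 -9.28834389 -1.05666546] [-1.85285087 -0.43817824 -0.05008651]
top spindle_tip [([214.4, 161.4], 0.66), ([525.3, 304.3], 0.59)]
top spindle [([471.4, 344.7], 0.85)]
top spindle_mid [([494.2, 335.7], 0.98)]
top drum [([197.3, 123.6], 0.82), ([145.9, 126.4], 0.79), ([248.4, 156.9], 0.71)]
scene spindle_tip [([429.7, 266.3], 0.7)]
scene spindle [([394.0, 283.8], 0.83), ([167.1, 245.9], 0.79)]
scene spindle_mid [([404.9, 278.8], 0.92), ([155.4, 250.4], 0.88)]
scene drum [([463.7, 300.2], 0.85), ([401.9, 280.6], 0.75), ([501.9, 286.1], 0.56)]
wrist spindle_tip []
wrist spindle [([322.6, 100.7], 0.57)]
wrist spindle_mid []
wrist drum []
```

View pics/comp7.png

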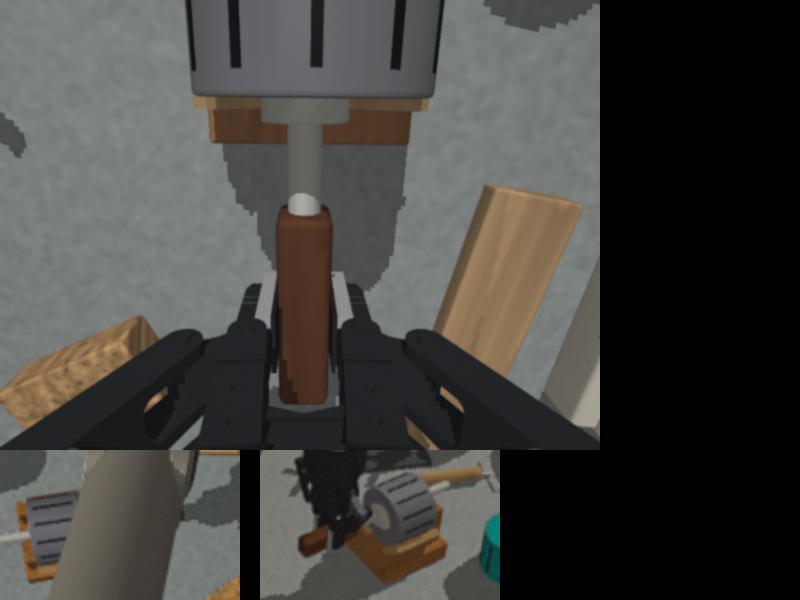

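The composite shows the collar flat against the drum's end (collar at (305,110), drum edge at (305,97)), handle firmly between the fingers, and the shaft tip showing beyond the posts at left in the top crop. Seated at about 9 N. Ease the push and lift.

```bash
python3 -m crank '.003 -.015 0 0 0 0;.003 -.015 0 0 0 0'|sed -n '2p;4p'
python3 -m crank '0 0 .02 0 0 0;0 0 .06 0 0 0;0 0 .12 0 0 0;0 0 .2 .01 .002 0;0 0 .28 .02 .004 0;0 0 .36 .03 .006 0;0 0 .44 .043 .008 0;0 0 .5 .043 .008 0;0 0 .53 .043 .008 0;0 0 .53 .043 .008 0;0 0 .53 .043 .008 0'
python3 - <<'E'
from h import *
s=readout.get_state();print(s['t'],s['tool_pos'],s['contact_force'],s['wrist_torque'])
for c in("top","scene"):
  d=eyes.snapshot(c);cv2.imwrite(f"pics/{c}8.png",d['color'][:,:,::-1])
  for n in ("spindle_tip","spindle","drum"): print(c,n,[(np.round(r['xy'],1).tolist(),round(r['p'],2)) for r in landmark_of(c,n)[:4]])
E
```

```text
tool_pos: [0.7027, 0.0274, 0.0248]
contact_force: [1.6, -5.7, -0.7]
t: 21.85
tool_pos: [0.7023, 0.0301, 0.104]
tool_rot: [[-0.197, 0.98, -0.017], [0.976, 0.198, 0.085], [0.087, 0.0, -0.996]]
contact_force: [-0.6, 0.1, -2.5]
gripper_width: 0.0187
grip_force: 61.8
21.85 [0.70225773 0.03006141 0.10397647] [-0.55804577  0.07412685 -2.46687403] [-0.34067408 -0.06701203  0.03420592]
top spindle_tip [([524.8, 306.6], 0.97), ([210.1, 153.6], 0.64)]
top spindle [([470.7, 344.2], 0.77), ([263.0, 147.9], 0.58), ([252.6, 162.6], 0.24)]
top drum [([249.4, 151.9], 0.91), ([145.9, 130.3], 0.91), ([198.4, 123.9], 0.75)]
scene spindle_tip [([429.1, 244.0], 0.7)]
scene spindle [([166.8, 243.1], 0.91), ([395.5, 257.5], 0.71), ([388.6, 252.0], 0.52)]
scene drum [([406.9, 255.8], 0.74), ([501.0, 289.8], 0.62), ([461.0, 301.9], 0.56)]
```

```bash
python3 -m crank '-.04 .01 0 0 0 -.005;-.12 .03 0 0 0 -.015;-.22 .055 0 0 0 -.03;-.33 .085 0 0 0 -.045;-.44 .11 0 0 0 -.06;-.55 .14 0 0 0 -.075;-.66 .165 0 0 0 -.085;-.748 .19 0 0 0 -.094'|sed -n '2p;4p'
python3 -m crank '-.11 .03 0 0 0 -.015;-.22 .055 0 0 0 -.03;-.33 .085 0 0 0 -.045;-.44 .11 0 0 0 -.06;-.54 .14 0 0 0 -.075;-.63 .165 0 0 0 -.085;-.7 .18 0 0 0 -.094;-.748 .19 0 0 0 -.094;-.748 .19 0 0 0 -.094;-.748 .19 0 0 0 -.094'
python3 - <<'E'
from h import *
s=readout.get_state();print(s['t'],s['tool_pos'],s['qpos'],s['contact_force'])
for c in("top","scene"):
  d=eyes.snapshot(c);cv2.imwrite(f"pics/{c}9.png",d['color'][:,:,::-1])
  for n in ("spindle_tip","spindle","drum","stand"): print(c,n,[(np.round(r['xy'],1).tolist(),round(r['p'],2),w(c,r['xy'],.155).round(3).tolist()) for r in landmark_of(c,n)[:4]])
E
```

```text
tool_pos: [0.5885, 0.0573, 0.1042]
contact_force: [0.4, -0.4, -2.5]
t: 23.75
tool_pos: [0.4783, 0.0858, 0.1045]
tool_rot: [[0.176, 0.984, 0.017], [0.981, -0.177, 0.085], [0.087, 0.001, -0.996]]
contact_force: [0.2, 0.3, -3.0]
gripper_width: 0.019
grip_force: 61.8
23.75 [0.47832689 0.08576415 0.10452668] [-39.25297222  16.75944084  29.81020502 122.27771717 -19.1503758
  42.82579064  -6.72635647] [ 0.15884569  0.34289664 -2.95671146]
top spindle_tip [([525.0, 305.0], 0.78, [0.379, -0.443, 0.155]), ([181.4, 226.8], 0.6, [0.52, 0.265, 0.155]), ([456.0, 148.5], 0.32, [0.699, -0.298, 0.155])]
top spindle [([472.1, 345.8], 0.88, [0.294, -0.335, 0.155]), ([234.7, 242.6], 0.6, [0.491, 0.154, 0.155]), ([402.7, 151.7], 0.38, [0.689, -0.187, 0.155])]
top drum [([197.6, 125.2], 0.73, [0.732, 0.24, 0.155]), ([147.1, 131.0], 0.65, [0.717, 0.343, 0.155]), ([215.9, 239.6], 0.63, [0.496, 0.193, 0.155]), ([251.1, 163.6], 0.28, [0.655, 0.126, 0.155])]
top stand [([224.9, 247.3], 0.9, [0.481, 0.174, 0.155])]
scene spindle_tip [([124.1, 272.4], 0.62, [0.52, -0.482, 0.155]), ([420.8, 201.8], 0.57, [0.506, 0.265, 0.155])]
scene spindle [([167.2, 241.7], 0.91, [0.444, -0.373, 0.155]), ([381.5, 205.8], 0.55, [0.487, 0.163, 0.155])]
scene drum [([392.8, 205.8], 0.83, [0.497, 0.19, 0.155]), ([460.9, 303.9], 0.79, [0.87, 0.17, 0.155]), ([501.5, 289.1], 0.71, [0.861, 0.277, 0.155])]
scene stand [([390.6, 252.3], 0.7, [0.663, 0.104, 0.155]), ([380.5, 208.0], 0.49, [0.495, 0.156, 0.155]), ([420.9, 202.3], 0.48, [0.508, 0.265, 0.155])]
```

```bash
python3 -m crank '.007 .007 0 -.01 .002 0;.013 .013 0 -.02 .004 0;.013 .013 0 -.033 .006 0;.013 .013 -.03 -.043 .008 0;.013 .013 -.1 -.043 .008 0;.013 .013 -.17 -.043 .008 0;.013 .013 -.24 -.043 .008 0;.013 .013 -.24 -.043 .008 0;.013 .013 -.24 -.043 .008 0'
python3 - <<'E'
from h import *
s=readout.get_state();print(s['t'],s['tool_pos'],s['contact_force'],s['wrist_torque'])
for c in("top","scene"):
  d=eyes.snapshot(c);cv2.imwrite(f"pics/{c}10.png",d['color'][:,:,::-1])
  for n in ("spindle_tip","spindle","drum"): print(c,n,[(np.round(r['xy'],1).tolist(),round(r['p'],2),w(c,r['xy'],.118).round(3).tolist()) for r in landmark_of(c,n)[:4]])
E
```

```text
t: 25.0
tool_pos: [0.4792, 0.0866, 0.0671]
tool_rot: [[0.178, 0.984, -0.002], [0.984, -0.178, -0.002], [-0.002, -0.002, -1.0]]
contact_force: [0.9, -0.2, -2.5]
gripper_width: 0.0185
grip_force: 61.9
25.0 [0.47916598 0.0866224  0.06712174] [ 0.85065952 -0.16620174 -2.4882327 ] [-0.26957571  0.02027289 -0.00268693]
top spindle_tip [([523.9, 304.4], 0.92, [0.379, -0.454, 0.118]), ([187.4, 231.2], 0.46, [0.514, 0.259, 0.118])]
top spindle [([475.3, 347.9], 0.77, [0.286, -0.352, 0.118])]
top drum [([145.3, 129.5], 0.87, [0.728, 0.357, 0.118]), ([199.5, 127.1], 0.71, [0.737, 0.242, 0.118]), ([219.8, 237.7], 0.62, [0.502, 0.19, 0.118])]
scene spindle_tip [([421.1, 217.7], 0.96, [0.525, 0.261, 0.118]), ([121.1, 273.5], 0.88, [0.476, -0.49, 0.118])]
scene spindle [([380.4, 222.1], 0.81, [0.505, 0.154, 0.118]), ([164.7, 242.9], 0.67, [0.399, -0.377, 0.118]), ([395.1, 221.8], 0.54, [0.517, 0.19, 0.118])]
scene drum [([464.2, 300.7], 0.83, [0.833, 0.206, 0.118]), ([498.6, 288.3], 0.73, [0.825, 0.301, 0.118])]
```

```bash
python3 -m crank '.002 .01 -.06 0 0 0;.004 .02 -.12 0 0 0;.004 .02 -.18 0 0 0;.004 .02 -.2 0 0 0;.004 .02 -.2 0 0 0;.004 .02 -.2 0 0 0'|sed -n '2p;4p'
python3 -m crank '0 0 -.02 0 0 0;0 0 -.03 0 0 0;0 0 -.03 0 0 0'|sed -n '2p;4p'
python3 -m crank '0 0 -.013 0 0 0;0 0 -.013 0 0 0;0 0 -.013 0 0 0'|sed -n '2p;4p'
python3 -m crank '0 0 -.013 0 0 0;0 0 -.013 0 0 0;0 0 -.013 0 0 0'|sed -n '2p;4p'
python3 - <<'E'
from h import *
s=readout.get_state();print(s['t'],s['tool_pos'],s['contact_force'],s['wrist_torque'])
E
```

```text
tool_pos: [0.4804, 0.0902, 0.0378]
contact_force: [0.2, 0.8, -1.4]
tool_pos: [0.4808, 0.0907, 0.0338]
contact_force: [-0.8, 0.3, 0.1]
tool_pos: [0.4808, 0.0908, 0.0319]
contact_force: [-1.6, 0.9, 0.9]
tool_pos: [0.4808, 0.0907, 0.0299]
contact_force: [-1.4, -0.2, 2.2]
26.65 [0.48082449 0.09069635 0.02985272] [-1.43047048 -0.15398316  2.17939247] [0.54177363 0.3223071  0.23093079]
```

```bash
python3 -m crank '-.013 0 0 0 0 0;-.013 0 0 0 0 0;-.013 0 0 0 0 0'|sed -n '2p;4p'
python3 - <<'E'
from h import *
s=readout.get_state();print(s['t'],s['tool_pos'],s['contact_force'],s['wrist_torque'])
th=np.radians(79.3);u=np.array([np.cos(th),np.sin(th),0]);v=np.cross([0,0,1],u);c0=np.array([.4982,.1954,0])
for c in("top","scene"):
  d=eyes.snapshot(c);cv2.imwrite(f"pics/{c}11.png",d['color'][:,:,::-1]);g=d['color'].astype(np.float32).mean(2)
  for s_ in(-45,-40,-36,66,70,74,78):
    if c=="top": pts=[c0+u*s_/1e3+v*x/1e3+[0,0,.078] for x in np.arange(-16,16.1,1)]
    else: pts=[c0+u*s_/1e3+[0,0,(76-x)/1e3] for x in np.arange(-16,16.1,1)]
    q=np.array([px(c,p) for p in pts],np.float32);print(c,s_,cv2.remap(g,q[None,:,0],q[None,:,1],1)[0].astype(int))
E
```

```text
tool_pos: [0.4794, 0.0908, 0.03]
contact_force: [1.9, 0.9, 1.4]
26.9 [0.47939649 0.0908464  0.02999815] [1.85156251 0.8621057  1.42317777] [ 0.57009587 -0.12774939 -0.12678363]
top -45 [88 88 86 85 84 83 82 82 82 83 83 84 84 83 83 83 84 84 83 83 83 84 84 84
 84 83 83 83 83 83 83 83 84]
top -40 [95 96 96 97 97 92 88 85 85 86 88 90 90 90 90 90 89 89 89 89 90 90 90 90
 89 88 88 88 89 89 89 89 88]
top -36 [64 63 63 62 61 60 58 57 59 60 65 69 74 81 87 89 92 90 89 89 89 89 90 91
 90 89 90 91 91 91 91 90 90]
top 66 [ 72  71  69  69  70  71  72  73  71  70  78  89 104 121 136 149 159 161
 162 158 153 136 115  94  76  65  73  79  92 103 108 112 115]
top 70 [ 70  70  70  71  71  73  72  71  70  71  72  88 104 121 137 148 156 161
 161 159 147 132 113  92  78  70  66  67  68  67  67  69  70]
top 74 [ 70  69  68  69  69  69  69  69  68  71  78  86 104 121 136 152 159 162
 162 158 150 130 110  90  73  68  68  68  69  68  66  65  66]
top 78 [ 72  71  70  69  69  69  69  68  67  67  74  88 103 121 137 148 159 163
 163 160 154 142 121 100  83  68  66  66  65  65  66  67  68]
scene -45 [119 118 116 11
[... 285 characters left out ...]
84  84  83  83  84  84  85  86  89  91  92  92  92  92  91  90
  90  89  88  87  87  89  90  91  93  94  95  97  98  99 100]
scene 66 [ 72  71  71  70  70  70  71  73  75  85  97 107 118 130 140 144 137 129
 123 115 108 101  98  97  96  95  94  94  94  92  91  89  88]
scene 70 [ 71  71  70  70  69  69  71  73  75  82  93 105 114 124 134 144 139 131
 123 117 109 103  96  93  90  88  84  80  77  75  75  75  75]
scene 74 [ 72  71  70  70  69  69  70  74  78  82  94 106 117 126 132 139 141 134
 126 119 112 106  99  95  92  89  85  80  74  69  69  69  69]
scene 78 [ 70  69  69  69  69  69  69  72  76  80  88 100 111 122 129 136 143 137
 129 121 114 108 101  95  92  89  87  83  78  74  71  70  70]
```

The far end of the shaft already sits in its notch (axis about 75 mm, 1 mm off centre); the spindle droops about 2.4° in the grip, so lower the handle while levelling it.

```bash
python3 -m crank '.006 0 -.008 .004 -.001 0;.006 0 -.016 .007 -.0015 0;.006 0 -.024 .0105 -.002 0;.006 0 -.024 .0105 -.002 0'|sed -n '2p;4p'
python3 -m crank '0 0 -.01 .004 -.001 0;0 0 -.017 .007 -.0015 0;0 0 -.017 .007 -.0015 0'|sed -n '2p;4p'
python3 - <<'E'
from h import *
s=readout.get_state();print(s['t'],s['tool_pos'],s['contact_force'],s['wrist_torque'])
E
```

```text
tool_pos: [0.4796, 0.0905, 0.0261]
contact_force: [-0.7, 3.3, 1.4]
tool_pos: [0.4794, 0.0906, 0.0236]
contact_force: [-0.0, 3.1, 2.4]
27.5833 [0.47942622 0.0906166  0.02363499] [-0.03015698  3.09674196  2.42881532] [1.22518261 0.0624793  0.03060026]
```

```bash
python3 -m crank '0 0 -.012 0 0 0;0 0 -.012 0 0 0;0 0 -.012 0 0 0'|sed -n '2p;4p'
python3 - <<'E'
from h import *
s=readout.get_state();print(s['t'],s['tool_pos'],s['contact_force'],s['wrist_torque'])
th=np.radians(79.3);u=np.array([np.cos(th),np.sin(th),0]);v=np.cross([0,0,1],u);c0=np.array([.4982,.1954,0])
c="scene";d=eyes.snapshot(c);cv2.imwrite(f"pics/{c}12.png",d['color'][:,:,::-1]);g=d['color'].astype(np.float32).mean(2)
for s_ in(-50,-46,-43,-40,-38,66,70,74,78,84):
    pts=[c0+u*s_/1e3+[0,0,(76-x)/1e3] for x in np.arange(-16,16.1,1)]
    q=np.array([px(c,p) for p in pts],np.float32);print(c,s_,cv2.remap(g,q[None,:,0],q[None,:,1],1)[0].astype(int))
E
```

```text
tool_pos: [0.4788, 0.0903, 0.0219]
contact_force: [-2.0, 2.0, 6.2]
27.8333 [0.47882712 0.0903346  0.02188672] [-1.9847042   2.04664082  6.24855608] [0.91500309 0.55517045 0.08974721]
scene -50 [118 118 119 119 119 119 119 118 115 113 110 104  98  93  93  94  94  95
  95  95  95  95  95  95  94  93  91  90  89  87  85  82  78]
scene -46 [118 118 119 119 120 120 120 120 117 113 110 105 100  95  93  94  95  95
  95  94  94  94  95  96  96  97  97  97  97  96  96  96  96]
scene -43 [117 118 118 118 117 116 114 113 110 107 104 101  98  95  93  94  94  95
  95  94  93  94  95  96  98 102 105 109 109 108 106 106 108]
scene -40 [ 89  91  90  89  87  86  85  84  84  85  86  87  89  90  92  93  93  94
  94  93  93  93  93  94  94  99 104 109 113 113 114 114 116]
scene -38 [ 78  84  86  85  85  84  83  82  81  81  82  82  84  86  89  90  91  92
  92  92  91  91  91  90  90  91  94  98 101 102 103 104 107]
scene 66 [ 71  70  70  70  69  73  82  91 101 113 126 138 140 136 133 127 120 111
 103 100  97  94  92  93  93  94  94  95  96  94  92  91  89]
scene 70 [ 70  69  69  69  70  70  79  89  99 110 123 137 145 139 133 127 120 112
 104  99  95  92  88  85  81  78  77  77  78  78  77  76  76]
scene 74 [ 70  70  70  71  73  75  80  89 100 110 120 131 141 140 134 127 120 113
 105  98  95  92  88  84  79  74  71  70  70  69  69  70  70]
scene 78 [ 70  69  68  68  70  72  75  82  91 100 109 120 130 137 132 126 120 114
 107 101  95  92  88  85  79  75  69  69  69  70  70  70  70]
scene 84 [70 70 70 70 70 70 70 69 70 71 71 72 73 74 75 75 76 76 75 74 74 73 72 72
 71 71 71 70 70 70 70 70 70]
```

```bash
python3 -m crank '-.003 0 .005 -.006 .001 0;-.003 0 .009 -.012 .002 0;-.003 0 .009 -.012 .002 0;-.003 0 .009 -.012 .002 0'|sed -n '2p;4p'
cat > far.py <<'E'
from h import *
s=readout.get_state();print(s['t'],s['tool_pos'],s['contact_force'],s['wrist_torque'])
th=np.radians(79.3);u=np.array([np.cos(th),np.sin(th),0]);v=np.cross([0,0,1],u);c0=np.array([.4982,.1954,0])
for c in("scene","top"):
  d=eyes.snapshot(c);cv2.imwrite(f"pics/{c}13.png",d['color'][:,:,::-1]);g=d['color'].astype(np.float32).mean(2)
  for s_ in(-46,66,74,):
    pts=[c0+u*s_/1e3+([0,0,(76-x)/1e3] if c=="scene" else v*x/1e3+[0,0,.078]) for x in np.arange(-16,16.1,1)]
    q=np.array([px(c,p) for p in pts],np.float32);print(c,s_,cv2.remap(g,q[None,:,0],q[None,:,1],1)[0].astype(int))
E
python3 far.py
```

```text
tool_pos: [0.4789, 0.0895, 0.0231]
contact_force: [-2.6, -4.2, 5.1]
28.2167 [0.47885466 0.08951786 0.02308889] [-2.5536773  -4.23496205  5.07859666] [-0.2424563   0.4393253   0.08095926]
scene -46 [117 117 118 118 119 119 120 120 116 112 109 104  99  95  93  93  93  93
  93  93  93  94  95  96  97  97  98  99  98  97  96  96  96]
scene 66 [ 71  71  70  69  69  70  73  77  81  92 103 114 123 130 137 138 132 125
 119 112 106 100  97  96  95  95  94  94  93  92  90  89  88]
scene 74 [ 71  70  70  69  69  68  70  76  83  89 101 114 125 130 132 135 134 127
 120 113 108 103  98  94  91  88  84  80  76  72  71  70  70]
top -46 [72 71 68 68 72 75 79 84 87 89 90 90 89 89 89 88 87 87 87 87 88 88 88 88
 88 88 87 87 88 89 89 88 88]
top 66 [ 70  70  70  71  71  72  72  72  71  71  79  89 104 120 134 147 158 159
 160 155 149 131 110  90  74  65  73  79  91 101 107 112 115]
top 74 [ 71  69  67  68  68  69  69  69  67  69  77  87 105 122 135 149 156 160
 161 157 150 131 112  91  72  67  68  68  67  66  66  65  67]
```

```bash
python3 -m crank '-.005 -.003 .003 0 0 0;-.005 -.003 .003 0 0 0;-.005 -.003 .003 0 0 0'|sed -n '2p;4p'
python3 -m crank '0 0 0 0 0 0;0 0 0 0 0 0;0 0 0 0 0 0;0 0 0 0 0 0;0 0 0 0 0 0;0 0 0 0 0 0;0 0 0 0 0 0' 0
python3 far.py
```

```text
tool_pos: [0.4787, 0.0898, 0.0236]
contact_force: [0.1, -2.7, 0.6]
t: 29.15
tool_pos: [0.4785, 0.0902, 0.0237]
tool_rot: [[0.177, 0.984, 0.003], [0.984, -0.177, 0.01], [0.01, 0.001, -1.0]]
contact_force: [0.8, 0.2, -0.0]
gripper_width: 0.0853
grip_force: 0.0
29.15 [0.47849938 0.09018627 0.02365262] [ 0.76251682  0.22128155 -0.0093911 ] [-0.05131798  0.02177765  0.05888903]
scene -46 [117 117 118 119 119 120 120 120 117 113 110 105 100  96  93  94  94  94
  95  95  96  96  96  97  97  97  97  97  97  96  96  96  97]
scene 66 [ 71  70  70  69  69  70  74  78  83  94 105 116 124 130 136 137 130 123
 116 110 104  99  96  96  95  95  94  94  94  92  91  89  88]
scene 74 [ 70  70  69  69  69  69  72  78  84  90 102 114 125 129 130 132 130 124
 117 111 105 101  95  91  87  84  80  76  73  69  69  69  70]
top -46 [77 76 73 72 75 78 81 85 87 89 90 89 89 89 90 89 89 88 88 88 88 88 88 88
 88 87 88 88 88 88 88 87 87]
top 66 [ 71  71  70  70  71  71  72  73  72  71  79  90 105 121 135 149 159 160
 159 154 147 130 109  89  74  66  73  79  92 102 107 112 115]
top 74 [ 68  68  69  68  68  68  69  69  69  71  80  90 108 124 138 152 158 160
 160 156 148 128 108  88  70  66  68  69  68  67  66  65  66]
```

```bash
python3 -m crank '0 0 .1 0 0 0;0 0 .3 0 0 0;0 0 .6 0 0 0;0 0 1 0 0 0;0 0 1 0 0 0;0 0 1 0 0 0'|sed -n '2p;4p'
python3 -m crank '.1 -.9 .3 0 0 0;.1 -.9 .3 0 0 0;.1 -.9 .3 0 0 0;.1 -.9 .3 0 0 0;.1 -.9 .3 0 0 0;.1 -.9 .3 0 0 0;.1 -.9 .3 0 0 0'|sed -n '2p;4p'
python3 far.py
python3 - <<'E'
from h import *
for c in("top","scene"):
  d=eyes.snapshot(c);cv2.imwrite(f"pics/{c}14.png",d['color'][:,:,::-1])
  for n in("spindle_tip","spindle_handle","spindle","drum","spindle_mid"): print(c,n,[(np.round(r['xy'],1).tolist(),round(r['p'],2),w(c,r['xy'],.075).round(3).tolist()) for r in landmark_of(c,n)[:4]])
th=np.radians(79.3);u=np.array([np.cos(th),np.sin(th),0]);v=np.cross([0,0,1],u);c0=np.array([.4982,.1954,0])
t=cv2.imread("pics/top14.png").astype(np.float32).mean(2)
for vv,z in((0,.08),(11,.083),(-11,.083),(25,.1)):
  pts=[c0+u*x/1e3+v*vv/1e3+[0,0,z] for x in range(-160,110,3)];q=np.array([px("top",p) for p in pts],np.float32);print(vv,cv2.remap(t,q[None,:,0],q[None,:,1],1)[0].astype(int))
E
```

```text
tool_pos: [0.4819, 0.0908, 0.1786]
contact_force: [-0.1, 0.6, -0.6]
tool_pos: [0.493, -0.0438, 0.2179]
contact_force: [1.2, 0.3, -0.7]
30.3333 [ 0.49296628 -0.04382257  0.21790856] [ 1.24391164  0.2619723  -0.6915927 ] [-0.05395855 -0.03774199  0.04941197]
scene -46 [116 115 115 115 116 116 117 117 114 110 107 103  98  94  92  92  92  92
  93  93  94  94  94  94  94  95  96  96  95  94  93  93  94]
scene 66 [ 70  70  70  69  69  70  73  77  81  92 103 114 122 128 133 134 128 121
 114 109 103  97  95  94  94  94  93  92  92  91  89  88  87]
scene 74 [ 70  69  68  67  67  66  69  75  82  88 100 112 123 127 128 130 129 122
 114 108 103  98  93  90  86  83  79  75  71  67  67  67  68]
top -46 [35 35 35 34 35 35 35 35 35 36 46 61 72 79 85 88 91 91 92 90 87 81 69 57
 45 33 33 34 42 50 55 57 58]
top 66 [ 69  67  66  66  67  68  67  67  68  68  77  87 102 116 130 142 151 153
 154 149 142 125 104  85  71  64  71  75  87  97 102 107 110]
top 74 [ 67  66  66  66  66  66  66  65  65  67  76  85 103 120 133 145 151 154
 153 150 143 122 102  84  68  64  64  64  65  65  64  64  64]
top spindle_tip 
[... 1915 characters left out ...]
92  99 101 113 115 107 102  71  64  68
  70  67  68  72  67  66  68  66  60  38  36  36  35  36  50  58  77  71
  64  39  35  35  39  65  79  80  64  55  83  73  37  47  41  34  45  53
  38  43  49  40  36  49  53  36  49  67  88  75  49  56  57  55  97 119
 111  53  55  68  69  68  65  69  69  68  68  66  67  69  68  69  70  68]
25 [119 113 113 116 115 111 115 120 117 118 117 116 116 118 113 115 119 114
 118 122 120 117 115 118 122  78  50  57  60  60  59  59  60  62  96 109
  96  63  60  60  60  60  47  45  59  95  95  90  88  87  85  96  87  85
  89  87  82  86  87  78  84  85  91  98  75  60  60  61  59  64 108 115
  92  99 113 114 114 116 119  95  71  66  66  66  68  67  67  67  67  67]
```

```bash
python3 -c "
from plant import robot;print(robot.close_job())"
```

```text
the job is handed in; nothing more can be done
None
```

The spindle now hangs in both notches of the stand, with the drum between the plates and within about 1 mm of the collar by the last top picture. I let go, moved the arm clear and handed the job in at about 30 s; I have not seen the verdict.

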